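# Load the bench parts washer

### The arm

A 6-joint arm with a two-finger parallel gripper is mounted at the origin on a cart in front of the work surface, level with it; the furniture and walls round the work are solid. World frame = base frame: x ahead of the robot, y to its left, z up, the work surface at z = 0. Lengths are in m, angles in rad, forces in N, time in s.
With the tool pointing down it reaches from about 0.25 to 0.725 m from the base axis. Payload 4 kg.
Tool frame: the origin (TCP) lies midway between the tips of the shut fingers; the grasp point (between the pads) lies 19 mm behind it; z points along the fingers, y is the line along which they close (so a half turn about z gives the same grasp; the last joint's range is limited). The gripper opens to 85 mm and grips with 20 to 120 N. Pads are 22 mm wide; open, the fingers measure 114 mm over their backs; the gripper's body (76 mm by 85 mm) begins 54 mm behind the grasp point. The pads swing forward as they close: fully open they stand 13 mm farther back than shut.
Start: joints at [1.154, 0.241, 0.005, 1.335, 0, 1.571], TCP at [0.202, 0.457, 0.231] pointing down, gripper open.
Joint ranges: [-2.72, 2.72], [-1.05, 1.87], [-1.09, 1.28], [-1.99, 2.15], [-1.42, 1.44], [-3.14, 3.14]. Speed limits (rad/s): [2.79, 2.79, 3.14, 3.14, 3.14, 3.14].

### API

Orientations are given as a unit quaternion [x, y, z, w].
In Python, from workcell import bot gives the robot as it stands.
- The arm moves only by the tool move_arm, never from a script. Its argument "motion" is a list of rows, each an object of numbers: "x", "y", "z": the shift along the tool's x, y, z in cm; "yaw": the turn about the tool's z in degrees. A call has 1 to 20 rows; each row is the pose to reach, as a shift and turn from the pose commanded when the call began, along the tool's axes at that moment; what a row does not reach only later rows make up. A row lasts 1/8 s, in which the tool goes at most 62.5 mm and 10.7 degrees, less where a joint would pass 70% of its speed; a pose out of reach is approached as far as the arm can. A call with a gripper value outside its range is refused whole. "gripper" is the opening, from -1 (shut) to 1 (fully open), set as the call begins (left out, the last holds). The fingers move at their own pace and stop on an object; the grip force is fixed at half the most. Time passes only in rows, so rows that repeat a pose let the fingers close. It gives the time, the measured TCP pose, the force, the opening and the grip force at its end, in the units of the state.
- bot.get_obs(): the state, without advancing time (a new reading comes with each control period).
- bot.camera(name): name is "scene" or "top" or "wrist"; returns the picture (480x640x3 uint8, blue, green, red); there is no depth.
- bot.camera_model(name): a dict with "K" (3x3 intrinsics, pixels), "dist" ([k1, k2, p1, p2, k3] as OpenCV has them; the pictures are not rectified), "world_from_camera" (4x4, takes a point from camera to world coordinates). Camera axes: x right, y down, z forward; pixel columns grow to the right and rows downward; lengths in m; the calibration is good to about 2 mm. A picture is of the moment at which its call begins: read the wrist's pose just before it. camera_model takes no time and is no camera call; for the wrist camera it gives the pose at the moment of the call.
- bot.job_done(): hands the job in; it is judged then, once.
Trained networks look in the newest picture that a camera, given by its name, has taken for a name from the list of things; names that differ only in an ending like _2 or _b are one class to them, and where a whole thing is asked for, a point or a joint stands for the part that bears it (a point fixed in the world has none). Each returns a list of dicts, best first, with "score" (0 to 1); they miss things now and then, are a little off and sometimes report something else, mostly with a low value. They report only what shows in the picture. A call takes as long as a camera call.
- bot.cut_out(camera, name): "mask" (480x640 bool, what is visible of it) and "centre" ([row, column] in pixels, amid what is visible of it).
The state is a dict: "clock": time; "joint_pos": joint angles; "joint_vel": joint speeds; "tau": joint torques, N m; "eef_pos": TCP position; "tool_rot": TCP orientation; "ft_force": force on the tool from outside, world axes, zero at the start; "ft_torque": the same for the moment, N m; "grip_width": finger opening in m; "grasp_force": force on a finger pad.
Only numpy, scipy, OpenCV 4.12 (cv2) and the standard library are available. Lean on these libraries where they do the work, as an engineer would, in place of code of your own. Each camera call takes 0.05 s, during which the arm holds its last target. There are 200 camera calls.

### The job

Press the release button of the parts washer and let its sprung hatch fly fully open untouched. Working the crank to bring a free compartment under the loading port each time, put every round cap and every elbow that lies on the bench into the washer, one to a compartment, leaving the compartment with the brass nozzle empty. Then finish with the nozzle compartment squarely under the port and the hatch pressed shut until it latches; leave the castle nut where it lies.

Things in the scene. Friction and masses are not known exactly. Their poses are not given: they have to be found in the camera images.
- washer: Fixed grey bench parts washer, steel deck 75 mm above the bench. Origin on the bench below the centre of the loading port (opening 60 along x by 96 along y, deck 4 thick); its x points away from its front, y to its left. In mm: carousel axis (82, 0), crank (45, -195), button (-30, -105). Outline x -55..200 for y -122..122, x -55..100 for y -255..-122 (gearbox).
- port (a point): Centre of the loading port, at deck height (75 mm above the bench).
- button_top (a point): Centre of the top of the round grey release button (25 mm across, 14 mm proud of the deck, in a black collar 7 mm proud); it moves with the button. Pressed down 6 mm or more (travel 9 mm, 2 to 4 N) it frees the hatch; it comes up again by itself.
- hatch_hinge (a point): Middle of the hatch's hinge line, 36 mm behind the port centre along the washer's x, at deck height. The hinge line runs along the washer's y.
- hatch (a joint): Angle of the steel hatch lying on the deck over the port (78 mm from hinge to free edge, 106 wide, 4 thick, 7 at the edge): 0 shut, 2.2 rad fully open, leaning back away from the robot, edge 46 mm behind the hinge and 63 mm above the deck. A spring of about 1 N at the edge always drives it open; to shut it, push it over from behind and press its front edge down (5 to 10 N) until it latches.
- crank (a joint): Handwheel angle (rad, counter-clockwise from above positive, any number of turns, stays where left). The carousel turns the same way by 0.4 of it: half a turn (pi) moves one compartment. When the knob is nearest to or farthest from the washer's front (multiples of pi) a compartment stands squarely under the port. About 1 to 2 N at the knob.
- crank_centre (a point): Axis of the handwheel (disc 112 mm across, top 15 mm above the deck), given at deck height.
- crank_knob (a point): Top of the upright black knob on the handwheel: 18 mm in diameter, 38 mm tall, its top 54 mm above the deck, 45 mm from the wheel's axis; it spins freely on its pin. At crank angle 0 it lies on the front side (washer's -x) of the axis.
- slot_0 (a point): Centre of the floor of the nozzle compartment (upright brass nozzle, 20 mm across, 32 high). The five wedge-shaped compartments, 72 degrees each, form a ring 50 to 109 mm from the carousel axis, floor 31 mm above the bench (44 mm below the deck top), partitions 34 mm high, 3 thick; the points lie 82 mm from the axis and turn with it.
- slot_1 (a point): Centre of the floor of plain compartment 1, 72 degrees counter-clockwise (from above) from the nozzle compartment. Two ribs, 16 mm high, 3 thick, bound the bay for one part to 72 mm across; it is 59 mm deep radially.
- slot_2 (a point): Centre of the floor of plain compartment 2, 144 degrees counter-clockwise (from above) from the nozzle compartment. Two ribs, 16 mm high, 3 thick, bound the bay for one part to 72 mm across; it is 59 mm deep radially.
- slot_3 (a point): Centre of the floor of plain compartment 3, 216 degrees counter-clockwise (from above) from the nozzle compartment. Two ribs, 16 mm high, 3 thick, bound the bay for one part to 72 mm across; it is 59 mm deep radially.
- slot_4 (a point): Centre of the floor of plain compartment 4, 288 degrees counter-clockwise (from above) from the nozzle compartment. Two ribs, 16 mm high, 3 thick, bound the bay for one part to 72 mm across; it is 59 mm deep radially.
- cap_1: Black round plunger cap with a steel stud on top, 38 mm across, 26 mm high; origin at the centre of its underside, z up. Absent in some starts.
- cap_2: Black round plunger cap with a steel stud on top, 38 mm across, 26 mm high; origin at the centre of its underside, z up. Absent in some starts.
- cap_3: Black round plunger cap with a steel stud on top, 38 mm across, 26 mm high; origin at the centre of its underside, z up. Absent in some starts.
- elbow_1: Black moulded choke elbow, 31 mm (its x) by 35 mm (its y, from -16 to +19), 34 mm high; origin at its underside, z up. Absent in some starts.
- elbow_2: Black moulded choke elbow, 31 mm (its x) by 35 mm (its y, from -16 to +19), 34 mm high; origin at its underside, z up. Absent in some starts.
- cap_1_mid (a point): Centre of cap_1, on its axis 12 mm above its underside. Stays its middle if the part is tipped over.
- cap_2_mid (a point): Centre of cap_2, on its axis 12 mm above its underside. Stays its middle if the part is tipped over.
- cap_3_mid (a point): Centre of cap_3, on its axis 12 mm above its underside. Stays its middle if the part is tipped over.
- elbow_1_mid (a point): Centre of elbow_1, 17 mm above its underside. Stays its middle if the part is tipped over.
- elbow_2_mid (a point): Centre of elbow_2, 17 mm above its underside. Stays its middle if the part is tipped over.
- nut: Black castle nut, 30 x 34 mm, 22 mm high, lying among the parts; not to be moved. Origin at the centre of its underside.

How it is judged:
By the outcome, as a careful person would: the job done as asked, in the order asked, and still so for the second after the job is handed in, with the robot touching nothing.
Of cap_1, cap_2, cap_3, elbow_1, elbow_2 only 3 to 4 are there at a start; the rules pass over those that are not, and their reading is None.
At some moment in a run one of cap_1, cap_2, cap_3, elbow_1, elbow_2 may be knocked a few centimetres aside while the robot is not near it.
Once in a run the grip may slacken for a moment while it holds something.
It also fails if it takes over 210 s, if anything falls off the work surface, if the arm or the gripper's body presses on something with over 40 N, if the wrist force passes 120 N, or if a joint passes its speed limit or range.

## Working session

There is one attempt and no reset: what is moved stays moved. The work goes in short steps, Python scripts to look and compute and a tool call to move; the robot and the scene stay as the last step left them, time stands still between calls to the robot, and variables do not carry over. Pictures are saved under pics/ and viewed, at most 14 in all, crops included, and the job is handed in when it is done.

Besides the shell and the picture viewer there is one more tool, called as a command line: name --argument value ..., lists and objects as JSON in quotes. move_arm: Moves the arm, as the interface text tells. Its arguments: {"type":"object","properties":{"motion":{"type":"array"},"gripper":{"type":"number"}},"required":["motion"]}

```bash
ls; mkdir -p pics
cat > h.py <<'E'
import numpy as np, cv2
from workcell import bot
from scipy.spatial.transform import Rotation as R
def ray(cam,px,M=None):
    m=M or bot.camera_model(cam)
    K=np.array(m["K"]);T=np.array(m["world_from_camera"])
    p=cv2.undistortPoints(np.array([[[px[1],px[0]]]],float),K,np.array(m["dist"],float))[0,0]
    return T[:3,3],T[:3,:3]@np.array([p[0],p[1],1])
def at(cam,rc,z,M=None):
    o,d=ray(cam,rc,M); return o+d*(z-o[2])/d[2]
def proj(cam,P,M=None):
    m=M or bot.camera_model(cam)
    T=np.linalg.inv(np.array(m["world_from_camera"]))
    r,_=cv2.Rodrigues(T[:3,:3])
    return cv2.projectPoints(np.array(P,float).reshape(-1,3),r,T[:3,3],np.array(m["K"]),np.array(m["dist"],float))[0].reshape(-1,2)
def st():
    o=bot.get_obs(); print("t",round(o["clock"],2),"p",np.round(o["eef_pos"],4),"q",np.round(o["tool_rot"],3),"F",np.round(o["ft_force"],1),"w",round(float(o["grip_width"]),4),"j",np.round(o["joint_pos"],2)); return o
E
python3 - <<'E'
from h import *
o=st()
print(R.from_quat(o["tool_rot"]).as_matrix().round(3))
for c in("scene","top"):
    im=bot.camera(c);cv2.imwrite(f"pics/{c}0.png",im)
    print(c,np.array(bot.camera_model(c)["world_from_camera"]).round(3).tolist())
    for n,z in(("cap_1",.013),("elbow_1",.017),("nut",.011),("button_top",.085),("crank_knob",.12),("hatch",.078),("slot_0",.05)):
        for d in bot.cut_out(c,n): print(n,round(d["score"],2),np.round(d["centre"]),d["mask"].sum(),at(c,d["centre"],z).round(3))
E
```

```text
pics
t 0.0 p [0.2021 0.4566 0.2304] q [ 0.207  0.978 -0.001 -0.   ] F [0.7 0.4 0.8] w 0.085 j [1.15 0.24 0.   1.34 0.   1.57]
[[-0.914  0.405 -0.001]
 [ 0.405  0.914 -0.002]
 [ 0.    -0.002 -1.   ]]
scene [[-0.789, -0.405, 0.463, 0.005], [-0.615, 0.501, -0.609, 0.826], [0.015, -0.765, -0.644, 0.877], [0.0, 0.0, 0.0, 1.0]]
cap_1 0.72 [366. 227.] 304 [0.534 0.4   0.013]
cap_1 0.71 [319. 218.] 295 [0.629 0.33  0.013]
cap_1 0.71 [331. 265.] 261 [0.536 0.295 0.013]
elbow_1 0.64 [357. 311.] 279 [0.425 0.292 0.017]
nut 0.26 [369. 226.] 279 [0.532 0.405 0.011]
hatch 0.46 [359. 264.] 290 [0.457 0.383 0.078]
top [[0.021, -0.996, 0.089, 0.46], [-1.0, -0.022, -0.011, 0.122], [0.013, -0.089, -0.996, 1.108], [0.0, 0.0, 0.0, 1.0]]
cap_1 0.68 [235. 243.] 208 [0.545 0.288 0.013]
cap_1 0.66 [235. 190.] 258 [0.542 0.398 0.013]
cap_1 0.58 [197. 221.] 262 [0.625 0.336 0.013]
elbow_1 0.65 [195. 221.] 229 [0.629 0.336 0.017]
elbow_1 0.57 [293. 245.] 165 [0.423 0.278 0.017]
nut 0.58 [265. 215.] 147 [0.481 0.343 0.011]
nut 0.26 [240. 381.] 20607 [ 0.54  -0.005  0.011]
button_top 0.59 [288. 408.] 138 [ 0.442 -0.051  0.085]
button_top 0.17 [197. 224.] 253 [0.614 0.316 0.085]
crank_knob 0.56 [268. 478.] 96 [ 0.484 -0.178  0.12 ]
hatch 0.9 [271. 357.] 2136 [0.473 0.05  0.078]
```

View pics/top0.png

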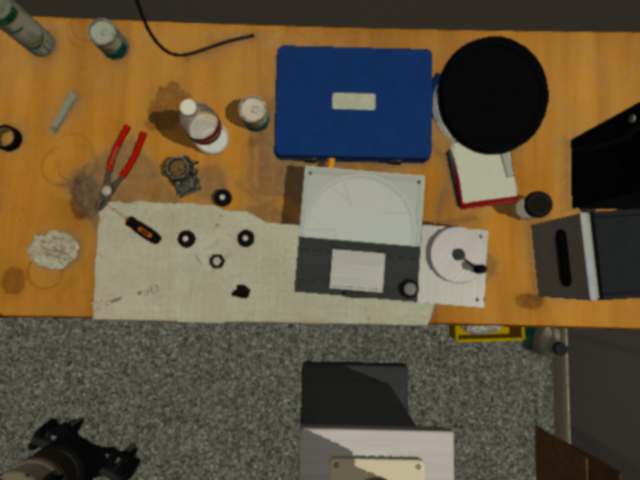

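View pics/scene0.png

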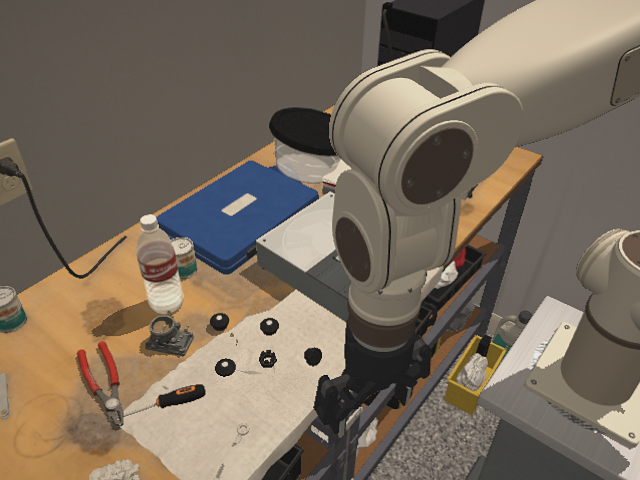

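Run:
```python
from h import *
im=cv2.imread("pics/top0.png")
cv2.imwrite("pics/topc.png",cv2.resize(im[155:315,285:500],None,fx=3.7,fy=3.7,interpolation=cv2.INTER_CUBIC))
```

```text
(no output)
```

View pics/topc.png

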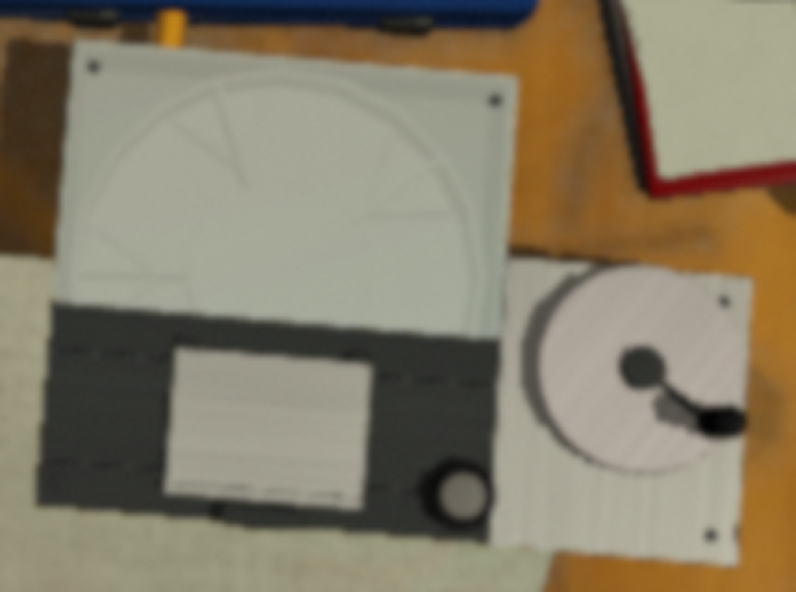

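```bash
cat > fit.py <<'E'
from h import *
from scipy.optimize import least_squares
def g(x,y): return (155+y/3.7,285+x/3.7)
L=[(72,40,200,122,75),(519,75,200,-122,75),(737,565,-55,-255,75),(37,505,-55,122,75),(752,280,100,-255,75),(175,347,36,53,79),(372,363,36,-53,79),(360,510,-42,-53,82),(163,494,-42,53,82),(463,495,-30,-105,89),(642,368,45,-195,95)]
W=np.array([at("top",g(l[0],l[1]),l[4]/1000)[:2] for l in L]);B=np.array([l[2:4] for l in L])/1000
def tf(p,b): c,s=np.cos(p[2]),np.sin(p[2]); return b@np.array([[c,s],[-s,c]])+p[:2]
r=least_squares(lambda p:(tf(p,B)-W).ravel(),[.47,.05,0])
print(r.x.round(4),(r.fun.reshape(-1,2)*1000).round(1).tolist())
k=at("top",g(727,420),.125)[:2]
c=tf(r.x,np.array([[.045,-.195]]))[0]
d=k-c; print("knob",k,"centre",c,"r",np.hypot(*d),"crank",np.degrees(np.arctan2(d[1],d[0])-r.x[2]-np.pi))
print("button",tf(r.x,np.array([[-.03,-.105]])))
E
python3 fit.py
```

```text
[ 0.4769  0.0486 -0.0612] [[0.8, -0.7], [-0.3, 0.3], [-0.5, 0.2], [-1.0, 2.5], [1.4, -0.0], [-0.2, 0.0], [-0.4, 0.2], [0.1, -1.0], [0.4, -0.1], [-0.3, -0.1], [0.1, -1.5]]
knob [ 0.48267941 -0.18255359] centre [ 0.50984985 -0.14875915] r 0.04336239308390866 crank -305.29258960613026
button [[ 0.44049466 -0.05434063]]
```

move_arm --motion '[{"x": -10.6, "y": -9.3, "z": 2, "yaw": -10}, {"x": -21.3, "y": -18.6, "z": 4, "yaw": -20.4}, {"x": -32, "y": -28, "z": 6, "yaw": -20.4}, {"x": -42.6, "y": -37.3, "z": 8, "yaw": -20.4}, {"x": -42.6, "y": -37.3, "z": 10, "yaw": -20.4}, {"x": -42.6, "y": -37.3, "z": 10, "yaw": -20.4}, {"x": -42.6, "y": -37.3, "z": 10, "yaw": -20.4}, {"x": -42.6, "y": -37.3, "z": 10, "yaw": -20.4}, {"x": -42.6, "y": -37.3, "z": 10, "yaw": -20.4}, {"x": -42.6, "y": -37.3, "z": 10, "yaw": -20.4}, {"x": -42.6, "y": -37.3, "z": 10, "yaw": -20.4}, {"x": -42.6, "y": -37.3, "z": 10, "yaw": -20.4}]' --gripper -1

```text
clock: 2.3
eef_pos: [0.4404, -0.0552, 0.1315]
tool_rot: [0.03, 1.0, 0.0, -0.0]
ft_force: [-1.0, -0.6, -0.6]
grip_width: -0.0
grasp_force: 0.0
```

```bash
cat >> h.py <<'E'
P=np.array([0.4769,0.0486,-0.0612])
def w2w(bx,by):
    c,s=np.cos(P[2]),np.sin(P[2]);return np.array([P[0]+c*bx-s*by,P[1]+s*bx+c*by])
def w2b(x,y):
    c,s=np.cos(P[2]),np.sin(P[2]);d=np.array([x,y])-P[:2];return np.array([c*d[0]+s*d[1],-s*d[0]+c*d[1]])
def go(x,y,z,ang=None):
    """tool shift (cm) to world target; ang = desired world angle of tool x (deg)"""
    o=bot.get_obs();M=R.from_quat(o["tool_rot"]).as_matrix();a=np.degrees(np.arctan2(M[1,0],M[0,0]))
    s=M.T@(np.array([x,y,z])-o["eef_pos"])*100
    print("shift",s.round(2),"toolx ang",round(a,1),"" if ang is None else "yaw %.1f"%(-((ang-a+180)%360-180)))
E
python3 - <<'E'
from h import *
o=st();go(*w2w(-.03,-.108),.080,176.5)
print(w2b(*o["eef_pos"][:2]))
im=bot.camera("wrist");cv2.imwrite("pics/w1.png",im)
m=bot.camera_model("wrist");T=np.array(m["world_from_camera"]);M=R.from_quat(o["tool_rot"]).as_matrix()
print("cam in tool",(M.T@(T[:3,3]-o["eef_pos"])).round(3), (M.T@T[:3,:3]).round(2).tolist())
for d in bot.cut_out("wrist","button_top")[:2]: print(d["score"],d["centre"],w2b(*at("wrist",d["centre"],.089,m)[:2]))
E
```

```text
t 2.3 p [ 0.4404 -0.0552  0.1315] q [ 0.03  1.    0.   -0.  ] F [-1.  -0.6 -0.6] w -0.0 j [-0.13  0.2  -0.31  1.05  0.   -0.07]
shift [-0.01 -0.22  5.14] toolx ang 176.6 yaw 0.1
[-0.03007041 -0.10585593]
cam in tool [ 0.077 -0.    -0.143] [[0.0, -0.95, -0.3], [1.0, 0.0, 0.0], [-0.0, -0.3, 0.95]]
0.81 [272.7, 333.6] [-0.03113319 -0.10237229]
```

move_arm --motion '[{"y": -0.2, "z": 3}, {"y": -0.2, "z": 4}, {"y": -0.2, "z": 4.5}, {"y": -0.2, "z": 4.9}, {"y": -0.2, "z": 5.1}, {"y": -0.2, "z": 5.1}]'

```text
invalid input at $.motion[0]: expected keys x, y, z, yaw
```

Run:
```python
from h import *
st()
for c in("top",):
    im=bot.camera(c);cv2.imwrite("pics/top1.png",cv2.resize(im[155:315,285:500],None,fx=3.7,fy=3.7))
```

```text
t 2.4 p [ 0.4406 -0.055   0.1317] q [0.029 1.    0.    0.   ] F [-0.7 -0.  -0.3] w 0.0001 j [-0.12  0.2  -0.31  1.05  0.   -0.07]
```

View pics/top1.png

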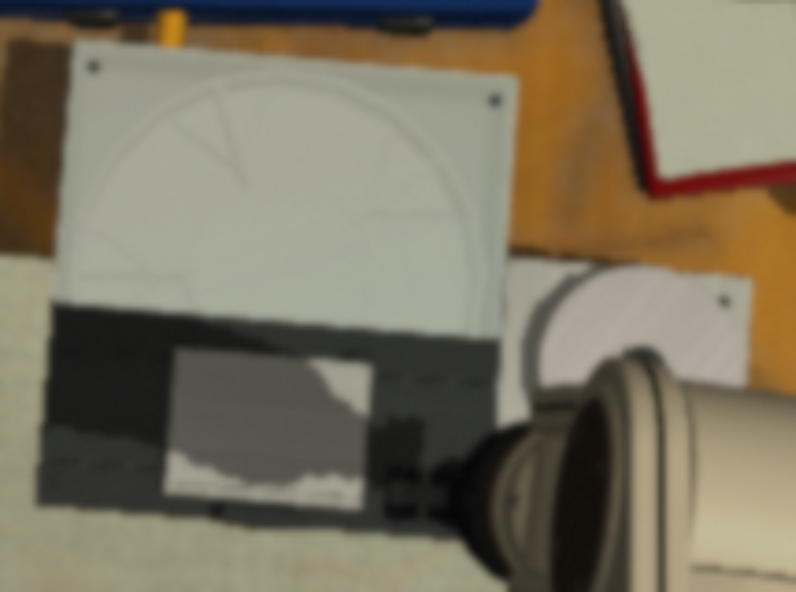

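The move was refused (all keys are needed); the hatch is still shut at about (270,430) in the crop.

move_arm --motion '[{"x": 0, "y": -0.2, "z": 3, "yaw": 0}, {"x": 0, "y": -0.2, "z": 4, "yaw": 0}, {"x": 0, "y": -0.2, "z": 4.5, "yaw": 0}, {"x": 0, "y": -0.2, "z": 4.9, "yaw": 0}, {"x": 0, "y": -0.2, "z": 5.1, "yaw": 0}, {"x": 0, "y": -0.2, "z": 5.1, "yaw": 0}]'

```text
clock: 3.2
eef_pos: [0.4411, -0.058, 0.082]
tool_rot: [0.03, 1.0, 0.0, 0.001]
ft_force: [-5.0, 1.7, 13.4]
grip_width: 0.0
grasp_force: 5.9
```

Run:
```python
from h import *
st()
im=bot.camera("top");cv2.imwrite("pics/top2.png",cv2.resize(im[155:315,285:500],None,fx=3.7,fy=3.7))
print([(d["score"],d["centre"],d["mask"].sum()) for d in bot.cut_out("top","hatch")])
```

```text
t 3.2 p [ 0.4411 -0.058   0.082 ] q [0.03  1.    0.    0.001] F [-5.   1.7 13.4] w 0.0 j [-0.13  0.26 -0.39  0.92  0.   -0.07]
[(0.81, [262.6, 358.5], np.int64(1367)), (0.54, [275.5, 351.7], np.int64(358))]
```

View pics/top2.png

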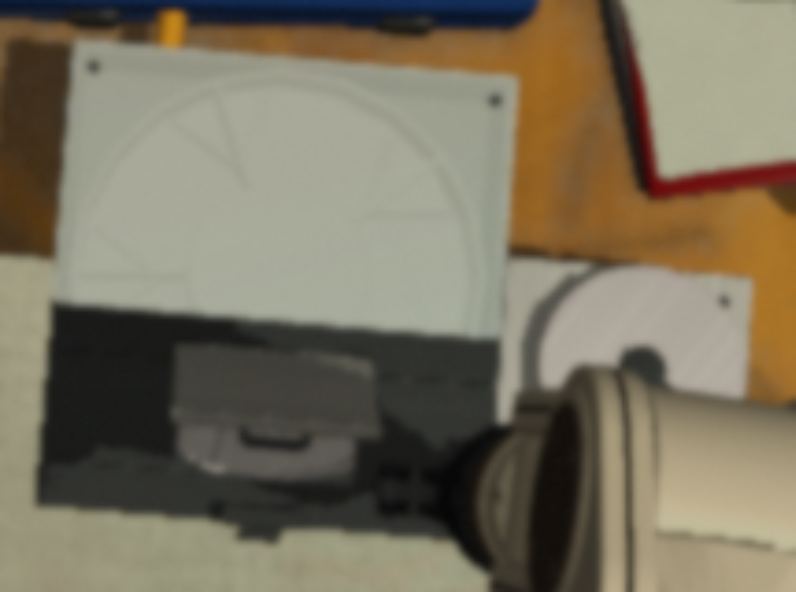

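move_arm --motion '[{"x": 0, "y": 0, "z": -4, "yaw": 0}, {"x": 0, "y": 0, "z": -9, "yaw": 0}, {"x": 0, "y": 0, "z": -11, "yaw": 0}, {"x": -2.5, "y": -6, "z": -11, "yaw": 0}, {"x": -4.9, "y": -12.4, "z": -11, "yaw": 0}, {"x": -4.9, "y": -12.4, "z": -11, "yaw": 0}, {"x": -4.9, "y": -12.4, "z": -11, "yaw": 0}, {"x": -4.9, "y": -12.4, "z": -11, "yaw": 0}]' --gripper 0

```text
clock: 4.3
eef_pos: [0.4818, -0.1839, 0.1903]
tool_rot: [0.03, 1.0, 0.0, -0.0]
ft_force: [0.6, 1.4, 0.4]
grip_width: 0.0425
grasp_force: 0.0
```

```bash
cat >> h.py <<'E'
def knob(show=False):
    st();bot.camera("wrist");m=bot.camera_model("wrist");C=np.array([.045,-.195])
    for d in bot.cut_out("wrist","crank_knob")[:2]:
        b=w2b(*at("wrist",d["centre"],.112,m)[:2]);e=C-b
        print("knob",round(d["score"],2),np.round(d["centre"]),b.round(4),"r",np.hypot(*e).round(4),"deg",np.degrees(np.arctan2(e[1],e[0])).round(1))
E
python3 - <<'E'
from h import *
knob()
im=bot.camera("top")
a=cv2.resize(im[155:315,285:500],(640,476))
cv2.imwrite("pics/c3.png",a)
for n in("slot_0","hatch"):
    for d in bot.cut_out("top",n)[:2]: print(n,d["score"],d["centre"],w2b(*at("top",d["centre"],.055)[:2]))
E
```

```text
t 4.3 p [ 0.4818 -0.1839  0.1903] q [ 0.03  1.    0.   -0.  ] F [0.6 1.4 0.4] w 0.0425 j [-0.36  0.29 -0.03  1.25  0.   -0.31]
knob 0.62 [251. 327.] [ 0.02   -0.2315] r 0.0443 deg 55.6
slot_0 0.62 [266.8, 355.0] [0.00492827 0.0036848 ]
slot_0 0.62 [264.3, 220.2] [-0.01234321  0.27556736]
hatch 0.63 [237.1, 358.6] [0.06576456 0.00102132]
```

View pics/c3.png

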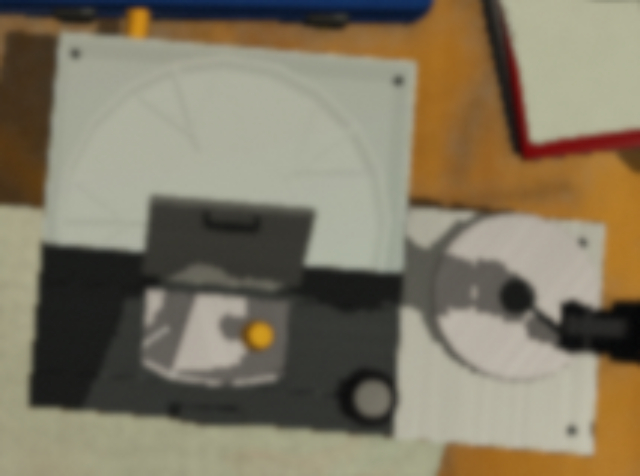

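move_arm --motion '[{"x": 0, "y": 0, "z": 5, "yaw": 0}, {"x": 0, "y": 0, "z": 8, "yaw": 0}, {"x": 0, "y": 0, "z": 9, "yaw": 0}, {"x": 0, "y": 0, "z": 9, "yaw": 0}, {"x": 0, "y": 0, "z": 9, "yaw": 0}]'

```text
clock: 5.18
eef_pos: [0.4834, -0.1854, 0.1018]
tool_rot: [0.03, 1.0, -0.0, 0.001]
ft_force: [0.1, 0.2, -0.2]
grip_width: 0.0425
grasp_force: 0.0
```

move_arm --motion '[{"x": 0, "y": 0, "z": 0, "yaw": 0}, {"x": 0, "y": 0, "z": 0, "yaw": 0}, {"x": 0, "y": 0, "z": 0, "yaw": 0}, {"x": 0, "y": 0, "z": 0, "yaw": 0}, {"x": -1.0, "y": -0.52, "z": 0, "yaw": 0}, {"x": -2.15, "y": -0.77, "z": 0, "yaw": 0}, {"x": -3.32, "y": -0.72, "z": 0, "yaw": 0}, {"x": -4.44, "y": -0.37, "z": 0, "yaw": 0}, {"x": -5.43, "y": 0.26, "z": 0, "yaw": 0}, {"x": -6.23, "y": 1.13, "z": 0, "yaw": 0}, {"x": -6.77, "y": 2.17, "z": 0, "yaw": 0}, {"x": -7.0, "y": 3.08, "z": 0, "yaw": 0}, {"x": -7.04, "y": 3.71, "z": 0, "yaw": 0}, {"x": -7.04, "y": 3.71, "z": 0, "yaw": 0}, {"x": -7.04, "y": 3.71, "z": 0, "yaw": 0}]' --gripper -0.9

```text
clock: 7.05
eef_pos: [0.5528, -0.1522, 0.1017]
tool_rot: [0.03, 1.0, -0.0, -0.001]
ft_force: [-7.0, 1.6, 10.8]
grip_width: 0.016
grasp_force: 59.2
```

move_arm --motion '[{"x": 0, "y": 0, "z": 0, "yaw": 0}, {"x": 0, "y": 0, "z": 0, "yaw": 0}, {"x": 0, "y": 0, "z": -4, "yaw": 0}, {"x": 0, "y": 0, "z": -9, "yaw": 0}, {"x": 0, "y": 0, "z": -9, "yaw": 0}, {"x": 0, "y": 0, "z": -9, "yaw": 0}]' --gripper 0

```text
clock: 7.8
eef_pos: [0.5546, -0.1524, 0.1898]
tool_rot: [0.03, 1.0, -0.0, -0.0]
ft_force: [-0.2, -0.3, -0.1]
grip_width: 0.0425
grasp_force: 0.0
```

Run:
```python
from h import *
print(w2b(.5528,-.1522))
knob()
im=bot.camera("top")
for d in bot.cut_out("top","crank_knob")[:1]:print(d["centre"],w2b(*at("top",d["centre"],.112)[:2]))
for n,z in(("cap_1",.013),("elbow_1",.017)):
    for d in bot.cut_out("top",n): print(n,round(d["score"],2),at("top",d["centre"],z)[:2].round(3))
go(.424,.283,.15,180)
```

```text
[ 0.0880392  -0.19578189]
t 7.8 p [ 0.5546 -0.1524  0.1898] q [ 0.03  1.   -0.   -0.  ] F [-0.2 -0.3 -0.1] w 0.0425 j [-0.27  0.41  0.13  1.3  -0.   -0.21]
knob 0.96 [251. 324.] [ 0.0891 -0.1974] r 0.0442 deg 176.9
[267.6, 357.0] [0.00228981 0.00345484]
cap_1 0.68 [0.537 0.404]
cap_1 0.54 [0.547 0.038]
cap_1 0.48 [0.625 0.336]
cap_1 0.47 [0.544 0.284]
cap_1 0.44 [0.482 0.047]
elbow_1 0.58 [0.434 0.282]
shift [15.62 42.65  3.96] toolx ang 176.5 yaw -3.5
```

move_arm --motion '[{"x": 4, "y": 4.5, "z": 0, "yaw": 0}, {"x": 8, "y": 9, "z": 0, "yaw": 0}, {"x": 12, "y": 14, "z": 0, "yaw": 0}, {"x": 15, "y": 20, "z": 0, "yaw": 0}, {"x": 15.6, "y": 26, "z": 0, "yaw": 0}, {"x": 15.6, "y": 32, "z": 0, "yaw": 0}, {"x": 15.6, "y": 38, "z": 0, "yaw": 0}, {"x": 15.3, "y": 42.6, "z": 0, "yaw": -3.5}, {"x": 15.3, "y": 42.6, "z": 2, "yaw": -3.5}, {"x": 15.3, "y": 42.6, "z": 2, "yaw": -3.5}, {"x": 15.3, "y": 42.6, "z": 2, "yaw": -3.5}]' --gripper 1

```text
clock: 9.48
eef_pos: [0.4278, 0.2817, 0.1705]
tool_rot: [0.0, 1.0, -0.0, -0.0]
ft_force: [0.0, 0.0, 0.6]
grip_width: 0.0854
grasp_force: 0.0
```

```bash
cat >> h.py <<'E'
def part(name,zz=(0.013,),n=3,fn=None):
    st();im=bot.camera("wrist");m=bot.camera_model("wrist")
    if fn: cv2.imwrite(fn,im)
    out=[]
    for d in bot.cut_out("wrist",name)[:n]:
        p=at("wrist",d["centre"],zz[0],m)
        # orient: min area rect of mask mapped on plane
        ys,xs=np.nonzero(d["mask"]); q=np.array([at("wrist",(y,x),zz[0],m)[:2] for y,x in list(zip(ys,xs))[::7]],np.float32)
        r=cv2.minAreaRect(q*1000)
        print(name,round(d["score"],2),np.round(d["centre"]),p[:2].round(4),"rect",np.round(r[0],1),np.round(r[1],1),round(r[2],1)); out.append(p)
    return out
E
python3 - <<'E'
from h import *
part("elbow_1",(.017,),3,"pics/w5.png")
E
```

```text
t 9.47 p [0.4278 0.2817 0.1705] q [ 0.  1. -0. -0.] F [0.  0.  0.6] w 0.0854 j [ 0.58  0.3  -0.08  1.19 -0.    0.58]
elbow_1 0.55 [213. 337.] [0.4265 0.2896] rect [424.7 287.8] [33.3 33.4] 53.1
elbow_1 0.43 [426. 386.] [0.6154 0.3333] rect [614.7 333.7] [36.8 35.4] 89.4
```

View pics/w5.png

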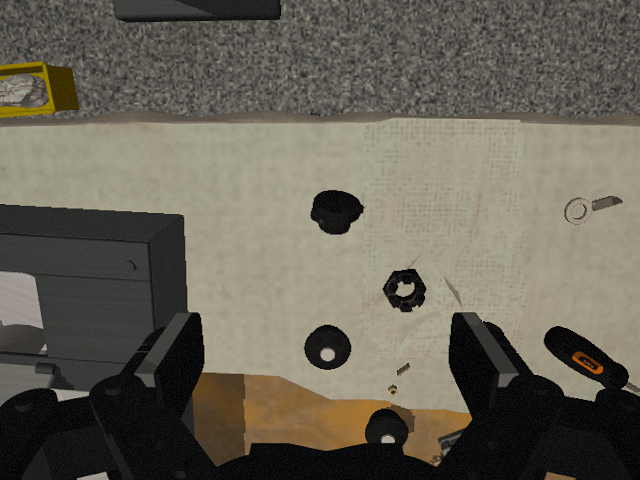

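Run:
```python
from h import *
im=cv2.imread("pics/w5.png")[170:330,280:440]
im=cv2.convertScaleAbs(im,alpha=2.2,beta=20)
cv2.imwrite("pics/w5c.png",cv2.resize(im,(560,560),interpolation=cv2.INTER_CUBIC))
```

```text
(no output)
```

View pics/w5c.png

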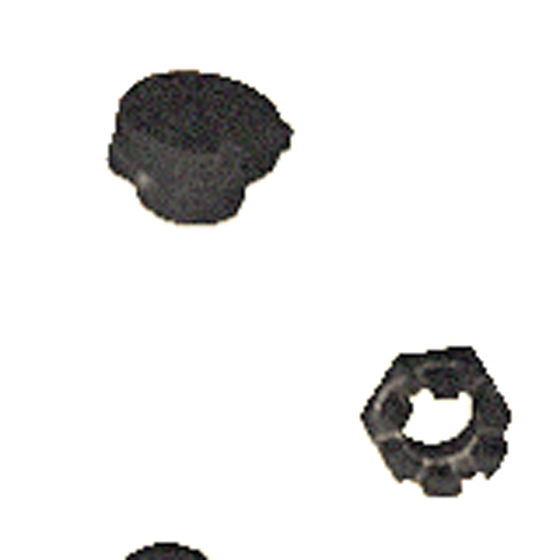

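move_arm --motion '[{"x": 0.2, "y": 0.7, "z": 5, "yaw": 0}, {"x": 0.2, "y": 0.7, "z": 10, "yaw": 0}, {"x": 0.2, "y": 0.7, "z": 14, "yaw": 0}, {"x": 0.2, "y": 0.7, "z": 16.5, "yaw": 0}, {"x": 0.2, "y": 0.7, "z": 16.7, "yaw": 0}, {"x": 0.2, "y": 0.7, "z": 16.7, "yaw": 0}, {"x": 0.2, "y": 0.7, "z": 16.7, "yaw": 0}]'

```text
clock: 10.45
eef_pos: [0.4272, 0.2899, 0.005]
tool_rot: [-0.0, 1.0, 0.001, 0.001]
ft_force: [-0.1, -0.3, 0.6]
grip_width: 0.0852
grasp_force: 0.0
```

move_arm --motion '[{"x": 0, "y": 0, "z": 0, "yaw": 0}, {"x": 0, "y": 0, "z": 0, "yaw": 0}, {"x": 0, "y": 0, "z": 0, "yaw": 0}, {"x": 0, "y": 0, "z": 0, "yaw": 0}, {"x": 0, "y": 0, "z": 0, "yaw": 0}, {"x": 0, "y": 0, "z": 0, "yaw": 0}]' --gripper -0.6

```text
clock: 11.2
eef_pos: [0.4261, 0.2893, 0.004]
tool_rot: [-0.0, 1.0, 0.0, 0.0]
ft_force: [-0.9, -0.5, 4.7]
grip_width: 0.0309
grasp_force: 58.8
```

move_arm --motion '[{"x": 0, "y": 0, "z": -5, "yaw": 0}, {"x": 0, "y": 0, "z": -11, "yaw": 0}, {"x": -1, "y": -4, "z": -15, "yaw": 0}, {"x": -2.5, "y": -9, "z": -16, "yaw": 3.5}, {"x": -4, "y": -15, "z": -16, "yaw": 3.5}, {"x": -5.1, "y": -20, "z": -16, "yaw": 3.5}, {"x": -5.1, "y": -24.1, "z": -16, "yaw": 3.5}, {"x": -5.1, "y": -24.1, "z": -14, "yaw": 3.5}, {"x": -5.1, "y": -24.1, "z": -12, "yaw": 3.5}, {"x": -5.1, "y": -24.1, "z": -12, "yaw": 3.5}, {"x": -5.1, "y": -24.1, "z": -12, "yaw": 3.5}]'

```text
clock: 12.58
eef_pos: [0.4772, 0.0484, 0.1238]
tool_rot: [0.03, 1.0, 0.0, 0.0]
ft_force: [1.5, 0.1, -0.1]
grip_width: 0.0308
grasp_force: 59.6
```

Run:
```python
from h import *
o=st();go(*w2w(0,0),.043,176.5)
cv2.imwrite("pics/w6.png",bot.camera("wrist"))
```

```text
t 12.57 p [0.4772 0.0484 0.1238] q [0.03 1.   0.   0.  ] F [ 1.5  0.1 -0.1] w 0.0308 j [ 0.1   0.28 -0.24  1.05 -0.    0.16]
shift [0.04 0.02 8.08] toolx ang 176.5 yaw 0.0
```

View pics/w6.png

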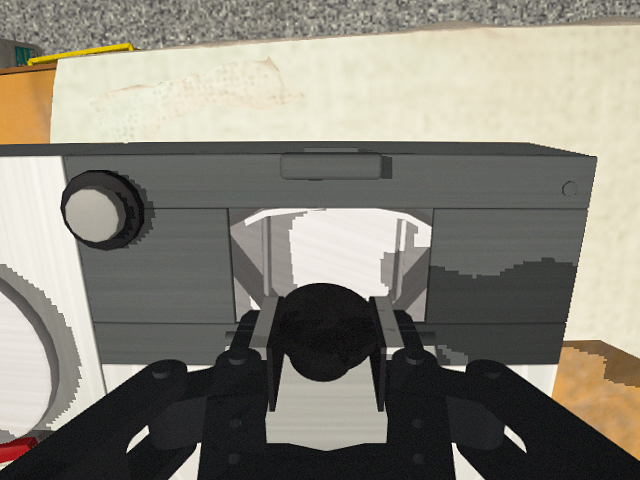

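move_arm --motion '[{"x": 0, "y": 0, "z": 3, "yaw": 0}, {"x": 0, "y": 0, "z": 5, "yaw": 0}, {"x": 0, "y": 0, "z": 7, "yaw": 0}, {"x": 0, "y": 0, "z": 8, "yaw": 0}, {"x": 0, "y": 0, "z": 8.2, "yaw": 0}, {"x": 0, "y": 0, "z": 8.2, "yaw": 0}]'

```text
clock: 13.38
eef_pos: [0.4776, 0.0483, 0.042]
tool_rot: [0.03, 1.0, 0.0, 0.001]
ft_force: [-0.2, 0.4, -0.6]
grip_width: 0.0307
grasp_force: 59.6
```

move_arm --motion '[{"x": 0, "y": 0, "z": 0, "yaw": 0}, {"x": 0, "y": 0, "z": 0, "yaw": 0}, {"x": 0, "y": 0, "z": 0, "yaw": 0}, {"x": 0, "y": 0, "z": 0, "yaw": 0}]' --gripper 0

```text
clock: 13.88
eef_pos: [0.477, 0.0482, 0.0414]
tool_rot: [0.03, 1.0, 0.0, 0.0]
ft_force: [-0.0, -0.1, 0.8]
grip_width: 0.0428
grasp_force: 0.0
```

move_arm --motion '[{"x": 0, "y": 0, "z": -5, "yaw": 0}, {"x": 0, "y": 0, "z": -10, "yaw": 0}, {"x": 0, "y": 0, "z": -14.5, "yaw": 0}, {"x": -1, "y": -4, "z": -14.5, "yaw": 0}, {"x": -4, "y": -9, "z": -14.5, "yaw": 0}, {"x": -7, "y": -14, "z": -14.5, "yaw": 0}, {"x": -8.9, "y": -19.6, "z": -14.5, "yaw": 0}, {"x": -8.9, "y": -19.6, "z": -14.5, "yaw": 0}, {"x": -8.9, "y": -19.6, "z": -11, "yaw": 0}, {"x": -8.9, "y": -19.6, "z": -7, "yaw": 0}, {"x": -8.9, "y": -19.6, "z": -5.8, "yaw": 0}, {"x": -8.9, "y": -19.6, "z": -5.8, "yaw": 0}, {"x": -8.9, "y": -19.6, "z": -5.8, "yaw": 0}]'

```text
clock: 15.5
eef_pos: [0.5551, -0.1528, 0.1011]
tool_rot: [0.03, 1.0, -0.0, 0.001]
ft_force: [1.6, -0.5, -0.1]
grip_width: 0.043
grasp_force: 0.0
```

Run:
```python
from h import *
o=st();print(w2b(*o["eef_pos"][:2]))
im=bot.camera("top")
cv2.imwrite("pics/t7.png",np.hstack([cv2.resize(im[240:300,325:395],(420,360)),cv2.resize(im[180:310,170:300],(360,360))]))
for n,z in(("cap_1",.013),("elbow_1",.017)):
    for d in bot.cut_out("top",n): print(n,round(d["score"],2),at("top",d["centre"],z)[:2].round(3))
```

```text
t 15.5 p [ 0.5551 -0.1528  0.1011] q [ 0.03   1.    -0.     0.001] F [ 1.6 -0.5 -0.1] w 0.043 j [-0.27  0.47 -0.01  1.09  0.   -0.21]
[ 0.0904122  -0.19625155]
cap_1 0.8 [0.543 0.402]
cap_1 0.76 [0.626 0.34 ]
cap_1 0.7 [0.545 0.288]
elbow_1 0.51 [0.477 0.037]
elbow_1 0.3 [0.488 0.055]
elbow_1 0.23 [0.62  0.336]
```

View pics/t7.png

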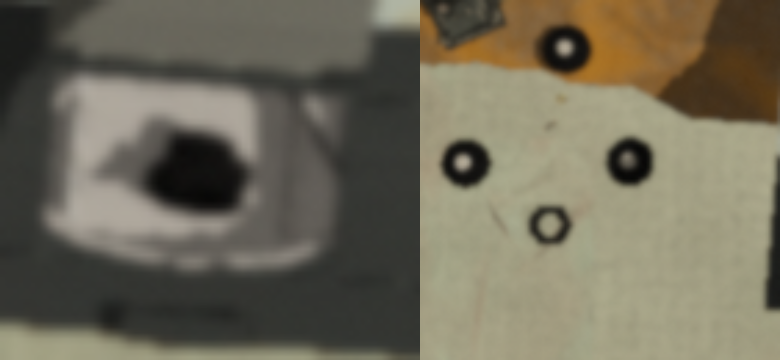

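move_arm --motion '[{"x": 0, "y": 0, "z": 0, "yaw": 0}, {"x": 0, "y": 0, "z": 0, "yaw": 0}, {"x": 0, "y": 0, "z": 0, "yaw": 0}, {"x": 0.19, "y": 1.28, "z": 0, "yaw": 0}, {"x": 0.64, "y": 2.37, "z": 0, "yaw": 0}, {"x": 1.36, "y": 3.3, "z": 0, "yaw": 0}, {"x": 2.29, "y": 4.02, "z": 0, "yaw": 0}, {"x": 3.38, "y": 4.47, "z": 0, "yaw": 0}, {"x": 4.54, "y": 4.62, "z": 0, "yaw": 0}, {"x": 5.7, "y": 4.47, "z": 0, "yaw": 0}, {"x": 6.79, "y": 4.02, "z": 0, "yaw": 0}, {"x": 7.72, "y": 3.3, "z": 0, "yaw": 0}, {"x": 8.44, "y": 2.37, "z": 0, "yaw": 0}, {"x": 8.89, "y": 1.28, "z": 0, "yaw": 0}, {"x": 9.02, "y": 0.5, "z": 0, "yaw": 0}, {"x": 9.04, "y": -0.04, "z": 0, "yaw": 0}, {"x": 9.04, "y": -0.04, "z": 0, "yaw": 0}, {"x": 9.04, "y": -0.04, "z": 0, "yaw": 0}]' --gripper -0.9

```text
clock: 17.9
eef_pos: [0.4645, -0.1476, 0.1001]
tool_rot: [0.03, 1.0, -0.0, 0.001]
ft_force: [1.9, -0.5, 6.0]
grip_width: 0.0164
grasp_force: 58.9
```

move_arm --motion '[{"x": 0, "y": 0, "z": 0, "yaw": 0}, {"x": 0, "y": 0, "z": 0, "yaw": 0}, {"x": 0, "y": 0, "z": -4, "yaw": 0}, {"x": 0, "y": 0, "z": -9, "yaw": 0}, {"x": 0, "y": 0, "z": -9, "yaw": 0}, {"x": 0, "y": 0, "z": -9, "yaw": 0}]' --gripper 0

```text
clock: 18.65
eef_pos: [0.4627, -0.1474, 0.1884]
tool_rot: [0.03, 1.0, 0.0, -0.001]
ft_force: [-0.1, 0.7, -1.6]
grip_width: 0.0429
grasp_force: 0.0
```

Run:
```python
from h import *
o=st();print(w2b(*o["eef_pos"][:2]))
knob()
for x,y in((.545,.29),(.541,.402),(.626,.337)): go(x,y,.17,180)
```

```text
t 18.65 p [ 0.4627 -0.1474  0.1884] q [ 0.03   1.     0.    -0.001] F [-0.1  0.7 -1.6] w 0.0429 j [-0.31  0.24 -0.11  1.22 -0.   -0.25]
[-0.00223664 -0.19645554]
t 18.65 p [ 0.4627 -0.1474  0.1884] q [ 0.03   1.     0.    -0.001] F [-0.1  0.7 -1.6] w 0.0429 j [-0.31  0.24 -0.11  1.22 -0.   -0.25]
knob 0.67 [255. 326.] [-0.0008 -0.1967] r 0.0458 deg 2.2
shift [-5.62 44.14  1.77] toolx ang 176.5 yaw -3.5
shift [-4.54 55.3   1.79] toolx ang 176.5 yaw -3.5
shift [-13.42  49.33   1.75] toolx ang 176.5 yaw -3.5
```

move_arm --motion '[{"x": 0, "y": 6, "z": 0, "yaw": 0}, {"x": 0, "y": 12, "z": 0, "yaw": 0}, {"x": 0, "y": 18, "z": 0, "yaw": 0}, {"x": 0, "y": 24, "z": 0, "yaw": 0}, {"x": -2, "y": 30, "z": 0, "yaw": 0}, {"x": -4, "y": 36, "z": 0, "yaw": 0}, {"x": -5.6, "y": 42, "z": 0, "yaw": -3.5}, {"x": -5.6, "y": 44.1, "z": 1.8, "yaw": -3.5}, {"x": -5.6, "y": 44.1, "z": 1.8, "yaw": -3.5}, {"x": -5.6, "y": 44.1, "z": 1.8, "yaw": -3.5}, {"x": -5.6, "y": 44.1, "z": 1.8, "yaw": -3.5}]' --gripper 1

```text
clock: 20.12
eef_pos: [0.5464, 0.2874, 0.1719]
tool_rot: [0.001, 1.0, -0.0, 0.0]
ft_force: [-0.1, -0.1, 0.2]
grip_width: 0.0857
grasp_force: 0.0
```

Run:
```python
from h import *
p=part("cap_1",(.013,),4)
go(.545,.29,.003,180)
part("nut",(.011,),1)
```

```text
t 20.12 p [0.5464 0.2874 0.1719] q [ 0.001  1.    -0.     0.   ] F [-0.1 -0.1  0.2] w 0.0857 j [ 0.48  0.5   0.23  1.3  -0.    0.49]
cap_1 0.87 [200. 322.] [0.5364 0.2844] rect [539.  282.9] [37.4 37.5] 78.6
cap_1 0.62 [312. 384.] [0.6271 0.3331] rect [624.3 334.3] [37.2 37. ] 64.5
cap_1 0.58 [196. 491.] [0.5337 0.4076] rect [534.2 407.5] [36.6 37.9] 77.6
shift [ 0.19  0.21 16.93] toolx ang 179.9 yaw -0.1
t 20.23 p [0.5467 0.2878 0.1723] q [0.001 1.    0.    0.001] F [ 0.2 -0.6 -0.5] w 0.0852 j [ 0.48  0.5   0.24  1.3  -0.    0.49]
nut 0.73 [137. 408.] [0.4924 0.3455] rect [488.4 342.9] [29.7 32.5] 7.9
```

move_arm --motion '[{"x": 0.7, "y": -0.3, "z": 5, "yaw": 0}, {"x": 0.7, "y": -0.3, "z": 10, "yaw": 0}, {"x": 0.7, "y": -0.3, "z": 14, "yaw": 0}, {"x": 0.7, "y": -0.3, "z": 16.5, "yaw": 0}, {"x": 0.7, "y": -0.3, "z": 16.9, "yaw": 0}, {"x": 0.7, "y": -0.3, "z": 16.9, "yaw": 0}]'

```text
clock: 21.08
eef_pos: [0.5399, 0.2861, 0.0032]
tool_rot: [-0.0, 1.0, 0.0, 0.001]
ft_force: [0.6, -0.9, 0.8]
grip_width: 0.0854
grasp_force: 0.0
```

move_arm --motion '[{"x": 0, "y": 0, "z": 0, "yaw": 0}, {"x": 0, "y": 0, "z": 0, "yaw": 0}, {"x": 0, "y": 0, "z": 0, "yaw": 0}, {"x": 0, "y": 0, "z": 0, "yaw": 0}, {"x": 0, "y": 0, "z": 0, "yaw": 0}]' --gripper -0.5

```text
clock: 21.7
eef_pos: [0.54, 0.2864, 0.0038]
tool_rot: [-0.0, 1.0, 0.0, 0.001]
ft_force: [-1.5, -1.6, 4.7]
grip_width: 0.0337
grasp_force: 59.1
```

Run:
```python
from h import *
o=st();go(*w2w(0,0),.043,176.5)
```

```text
t 21.7 p [0.54   0.2864 0.0038] q [-0.     1.     0.     0.001] F [-1.5 -1.6  4.7] w 0.0337 j [ 0.49  0.64 -0.01  0.92 -0.    0.49]
shift [  6.31 -23.77  -3.95] toolx ang -180.0 yaw 3.5
```

move_arm --motion '[{"x": 0, "y": 0, "z": -5, "yaw": 0}, {"x": 0, "y": 0, "z": -11, "yaw": 0}, {"x": 1, "y": -4, "z": -15, "yaw": 0}, {"x": 4, "y": -9, "z": -16, "yaw": 3.5}, {"x": 6.3, "y": -14, "z": -16, "yaw": 3.5}, {"x": 6.3, "y": -20, "z": -16, "yaw": 3.5}, {"x": 6.3, "y": -23.8, "z": -16, "yaw": 3.5}, {"x": 6.3, "y": -23.8, "z": -14, "yaw": 3.5}, {"x": 6.3, "y": -23.8, "z": -12, "yaw": 3.5}, {"x": 6.3, "y": -23.8, "z": -12, "yaw": 3.5}, {"x": 6.3, "y": -23.8, "z": -12, "yaw": 3.5}]'

```text
clock: 23.08
eef_pos: [0.4768, 0.0482, 0.123]
tool_rot: [0.03, 1.0, 0.0, 0.0]
ft_force: [-0.7, 0.1, 0.0]
grip_width: 0.0335
grasp_force: 59.9
```

Run:
```python
from h import *
o=st();go(*w2w(0,0),.043,176.5)
cv2.imwrite("pics/w8.png",bot.camera("wrist"))
```

```text
t 23.07 p [0.4768 0.0482 0.123 ] q [0.03 1.   0.   0.  ] F [-0.7  0.1  0. ] w 0.0335 j [ 0.1   0.28 -0.24  1.05  0.    0.16]
shift [-0.    0.04  8.  ] toolx ang 176.5 yaw 0.0
```

View pics/w8.png

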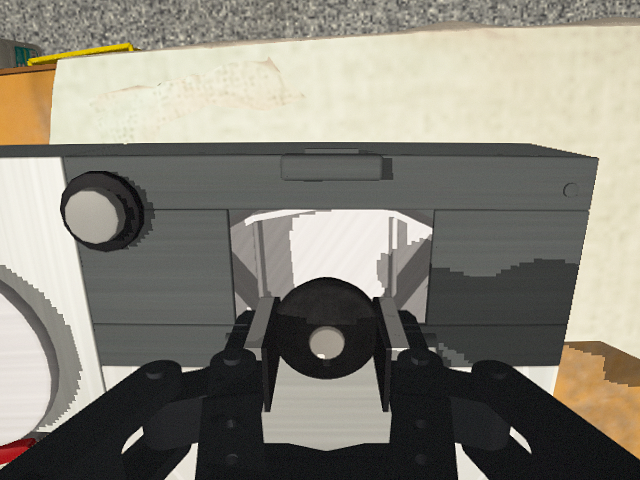

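move_arm --motion '[{"x": 0, "y": 0, "z": 3, "yaw": 0}, {"x": 0, "y": 0, "z": 5, "yaw": 0}, {"x": 0, "y": 0, "z": 7, "yaw": 0}, {"x": 0, "y": 0, "z": 8, "yaw": 0}, {"x": 0, "y": 0, "z": 8.2, "yaw": 0}, {"x": 0, "y": 0, "z": 8.2, "yaw": 0}]'

```text
clock: 23.88
eef_pos: [0.477, 0.0481, 0.041]
tool_rot: [0.03, 1.0, 0.0, 0.001]
ft_force: [0.2, -0.8, -0.6]
grip_width: 0.0336
grasp_force: 59.9
```

move_arm --motion '[{"x": 0, "y": 0, "z": 0, "yaw": 0}, {"x": 0, "y": 0, "z": 0, "yaw": 0}, {"x": 0, "y": 0, "z": 0, "yaw": 0}, {"x": 0, "y": 0, "z": 0, "yaw": 0}, {"x": 0, "y": 0, "z": -5, "yaw": 0}, {"x": 0, "y": 0, "z": -10, "yaw": 0}, {"x": 0, "y": 0, "z": -14.5, "yaw": 0}, {"x": 0, "y": -6, "z": -14.5, "yaw": 0}, {"x": 0, "y": -12, "z": -14.5, "yaw": 0}, {"x": 0, "y": -17, "z": -14.5, "yaw": 0}, {"x": 0, "y": -19.7, "z": -14.5, "yaw": 0}, {"x": 0, "y": -19.7, "z": -14.5, "yaw": 0}]' --gripper 0.05

```text
clock: 25.38
eef_pos: [0.4641, -0.1503, 0.1852]
tool_rot: [0.032, 0.999, 0.0, -0.0]
ft_force: [-0.4, 0.3, 0.4]
grip_width: 0.0448
grasp_force: 0.0
```

Run:
```python
from h import *
o=st();print(w2b(*o["eef_pos"][:2]))
im=bot.camera("top");cv2.imwrite("pics/t9.png",im)
for n,z in(("cap_1",.013),("elbow_1",.017)):
    for d in bot.cut_out("top",n): print(n,round(d["score"],2),at("top",d["centre"],z)[:2].round(3),d["mask"].sum(),w2b(*at("top",d["centre"],.044)[:2]).round(3))
```

```text
t 25.38 p [ 0.4641 -0.1503  0.1852] q [ 0.032  0.999  0.    -0.   ] F [-0.4  0.3  0.4] w 0.0448 j [-0.31  0.24 -0.12  1.21 -0.   -0.25]
[-0.00062017 -0.19932337]
cap_1 0.83 [0.625 0.337] 234 [0.126 0.291]
cap_1 0.57 [0.485 0.045] 278 [ 0.008 -0.001]
cap_1 0.54 [0.539 0.404] 244 [0.039 0.35 ]
elbow_1 0.35 [0.5  0.05] 1113 [0.022 0.005]
```

move_arm --motion '[{"x": 0, "y": 0.25, "z": 4, "yaw": 0}, {"x": 0, "y": 0.25, "z": 7, "yaw": 0}, {"x": 0, "y": 0.25, "z": 8.5, "yaw": 0}, {"x": 0, "y": 0.25, "z": 8.5, "yaw": 0}, {"x": 0, "y": 0.25, "z": 8.5, "yaw": 0}]'

```text
clock: 26.15
eef_pos: [0.4656, -0.1461, 0.1014]
tool_rot: [0.03, 1.0, -0.0, 0.001]
ft_force: [0.7, 0.5, 0.2]
grip_width: 0.045
grasp_force: 0.0
```

move_arm --motion '[{"x": 0, "y": 0, "z": 0, "yaw": 0}, {"x": 0, "y": 0, "z": 0, "yaw": 0}, {"x": 0, "y": 0, "z": 0, "yaw": 0}, {"x": -0.2, "y": -1.0, "z": 0, "yaw": 0}, {"x": -0.65, "y": -2.09, "z": 0, "yaw": 0}, {"x": -1.37, "y": -3.02, "z": 0, "yaw": 0}, {"x": -2.3, "y": -3.74, "z": 0, "yaw": 0}, {"x": -3.39, "y": -4.19, "z": 0, "yaw": 0}, {"x": -4.55, "y": -4.34, "z": 0, "yaw": 0}, {"x": -5.71, "y": -4.19, "z": 0, "yaw": 0}, {"x": -6.8, "y": -3.74, "z": 0, "yaw": 0}, {"x": -7.73, "y": -3.02, "z": 0, "yaw": 0}, {"x": -8.45, "y": -2.09, "z": 0, "yaw": 0}, {"x": -8.9, "y": -1.0, "z": 0, "yaw": 0}, {"x": -9.03, "y": -0.23, "z": 0, "yaw": 0}, {"x": -9.05, "y": 0.32, "z": 0, "yaw": 0}, {"x": -9.05, "y": 0.32, "z": 0, "yaw": 0}, {"x": -9.05, "y": 0.32, "z": 0, "yaw": 0}]' --gripper -0.9

```text
clock: 28.4
eef_pos: [0.5554, -0.1483, 0.1015]
tool_rot: [0.03, 1.0, 0.0, 0.001]
ft_force: [-1.8, 0.3, 5.6]
grip_width: 0.0164
grasp_force: 58.7
```

move_arm --motion '[{"x": 0, "y": 0, "z": 0, "yaw": 0}, {"x": 0, "y": 0, "z": 0, "yaw": 0}, {"x": 0, "y": 0, "z": -4, "yaw": 0}, {"x": 0, "y": 0, "z": -9, "yaw": 0}, {"x": 0, "y": 0, "z": -9, "yaw": 0}, {"x": 0, "y": 0, "z": -9, "yaw": 0}]' --gripper 0

```text
clock: 29.15
eef_pos: [0.5548, -0.1484, 0.1898]
tool_rot: [0.03, 1.0, 0.0, -0.0]
ft_force: [-0.1, 0.3, -1.1]
grip_width: 0.0431
grasp_force: 0.0
```

Run:
```python
from h import *
o=st();print(w2b(*o["eef_pos"][:2]))
knob()
bot.camera("top")
for d in bot.cut_out("top","cap_1"): print(round(d["score"],2),at("top",d["centre"],.013)[:2].round(3))
for x,y in((.538,.405),(.626,.337)): go(x,y,.17,180)
```

```text
t 29.15 p [ 0.5548 -0.1484  0.1898] q [ 0.03  1.    0.   -0.  ] F [-0.1  0.3 -1.1] w 0.0431 j [-0.26  0.41  0.13  1.3  -0.   -0.2 ]
[ 0.08981945 -0.1918786 ]
t 29.15 p [ 0.5548 -0.1484  0.1898] q [ 0.03  1.    0.   -0.  ] F [-0.1  0.3 -1.1] w 0.0431 j [-0.26  0.41  0.13  1.3  -0.   -0.2 ]
0.67 [0.625 0.334]
0.52 [0.539 0.404]
shift [ 4.96 55.12  1.91] toolx ang 176.5 yaw -3.5
shift [-4.23 48.87  1.88] toolx ang 176.5 yaw -3.5
```

move_arm --motion '[{"x": 1, "y": 6, "z": 0, "yaw": 0}, {"x": 4, "y": 11, "z": 0, "yaw": 0}, {"x": 5, "y": 17, "z": 0, "yaw": 0}, {"x": 5, "y": 23, "z": 0, "yaw": 0}, {"x": 5, "y": 29, "z": 0, "yaw": 0}, {"x": 5, "y": 35, "z": 0, "yaw": 0}, {"x": 5, "y": 41, "z": 0, "yaw": -3.5}, {"x": 5, "y": 47, "z": 0, "yaw": -3.5}, {"x": 5, "y": 53, "z": 1, "yaw": -3.5}, {"x": 5, "y": 55.1, "z": 1.9, "yaw": -3.5}, {"x": 5, "y": 55.1, "z": 1.9, "yaw": -3.5}, {"x": 5, "y": 55.1, "z": 1.9, "yaw": -3.5}, {"x": 5, "y": 55.1, "z": 1.9, "yaw": -3.5}]' --gripper 1

```text
clock: 30.98
eef_pos: [0.5393, 0.4029, 0.1721]
tool_rot: [0.001, 1.0, 0.0, 0.0]
ft_force: [0.3, 0.2, 0.2]
grip_width: 0.0853
grasp_force: 0.0
```

Run:
```python
from h import *
p=part("cap_1",(.013,),4)
go(.539,.406,.003,180)
```

```text
t 30.98 p [0.5393 0.4029 0.1721] q [0.001 1.    0.    0.   ] F [0.3 0.2 0.2] w 0.0853 j [ 0.64  0.62  0.43  1.38 -0.    0.64]
cap_1 0.95 [204. 332.] [0.5328 0.4076] rect [534.2 406.5] [36.2 37.4] 66.4
cap_1 0.64 [317. 235.] [0.624  0.3306] rect [624.6 333. ] [37.4 38. ] 27.2
shift [ 0.04  0.26 16.93] toolx ang 179.9 yaw -0.1
```

Target about (0.535, 0.406).

move_arm --motion '[{"x": 0.4, "y": 0.3, "z": 5, "yaw": 0}, {"x": 0.4, "y": 0.3, "z": 10, "yaw": 0}, {"x": 0.4, "y": 0.3, "z": 14, "yaw": 0}, {"x": 0.4, "y": 0.3, "z": 16.5, "yaw": 0}, {"x": 0.4, "y": 0.3, "z": 16.9, "yaw": 0}, {"x": 0.4, "y": 0.3, "z": 16.9, "yaw": 0}]'

```text
clock: 31.82
eef_pos: [0.5348, 0.4025, 0.0027]
tool_rot: [0.002, 1.0, -0.004, -0.0]
ft_force: [-0.4, -9.8, 3.9]
grip_width: 0.0857
grasp_force: 5.4
```

move_arm --motion '[{"x": 0, "y": 0, "z": 0, "yaw": 0}, {"x": 0, "y": 0, "z": 0, "yaw": 0}, {"x": 0, "y": 0, "z": 0, "yaw": 0}, {"x": 0, "y": 0, "z": 0, "yaw": 0}, {"x": 0, "y": 0, "z": 0, "yaw": 0}]' --gripper -0.5

```text
clock: 32.45
eef_pos: [0.535, 0.4079, 0.003]
tool_rot: [-0.0, 1.0, 0.0, 0.001]
ft_force: [0.7, -1.4, 4.9]
grip_width: 0.0333
grasp_force: 59.4
```

Run:
```python
from h import *
o=st();go(*w2w(0,0),.043,176.5)
```

```text
t 32.45 p [0.535  0.4079 0.003 ] q [-0.     1.     0.     0.001] F [ 0.7 -1.4  4.9] w 0.0333 j [ 0.65  0.74  0.2   1.02 -0.    0.65]
shift [  5.83 -35.93  -4.02] toolx ang -180.0 yaw 3.5
```

move_arm --motion '[{"x": 0, "y": 0, "z": -5, "yaw": 0}, {"x": 0, "y": 0, "z": -11, "yaw": 0}, {"x": 1, "y": -4, "z": -15, "yaw": 0}, {"x": 3, "y": -9.5, "z": -16, "yaw": 3.5}, {"x": 5, "y": -15, "z": -16, "yaw": 3.5}, {"x": 5.8, "y": -21, "z": -16, "yaw": 3.5}, {"x": 5.8, "y": -27, "z": -16, "yaw": 3.5}, {"x": 5.8, "y": -33, "z": -16, "yaw": 3.5}, {"x": 5.8, "y": -36, "z": -15, "yaw": 3.5}, {"x": 5.8, "y": -36, "z": -12, "yaw": 3.5}, {"x": 5.8, "y": -36, "z": -12, "yaw": 3.5}, {"x": 5.8, "y": -36, "z": -12, "yaw": 3.5}]'

```text
clock: 33.95
eef_pos: [0.477, 0.0481, 0.1227]
tool_rot: [0.03, 1.0, 0.0, 0.0]
ft_force: [0.4, -0.6, -0.3]
grip_width: 0.0332
grasp_force: 59.9
```

Run:
```python
from h import *
o=st();go(*w2w(0,0),.041,176.5)
bot.camera("wrist");print([(round(d["score"],2),np.round(d["centre"])) for d in bot.cut_out("wrist","cap_1")])
```

```text
t 33.95 p [0.477  0.0481 0.1227] q [0.03 1.   0.   0.  ] F [ 0.4 -0.6 -0.3] w 0.0332 j [ 0.1   0.28 -0.24  1.05  0.    0.16]
shift [0.01 0.05 8.17] toolx ang 176.6 yaw 0.1
[(0.68, array([333., 326.])), (0.51, array([255., 331.]))]
```

Run:
```python
from h import *
im=bot.camera("wrist")
a=cv2.cvtColor(im,6);b=cv2.cvtColor(cv2.imread("pics/w8.png"),6)
print(a[205:300:8,230:440:12]);print(b[205:300:8,230:440:12])
print([(round(d["score"],2),np.round(d["centre"]),d["mask"].sum()) for d in bot.cut_out("wrist","cap_1")])
```

```text
[[ 93  93  99  93  94  90  99  94  95  96  93  99  95  99  95 101  96  98]
 [ 97  92 228 239 240 145 243 239 237 239 237 240 237 236 244  90  90  60]
 [ 91 150 138 151 147 145 235 239 236 237 235 237 235 237 234 239 136  83]
 [132 153 149 145 153 243 241 237 239 236 239 237 239 236 236 149 238  95]
 [ 81 144 153 149 150 238 233 235 240 235 237 237 237 235 235 145 237  94]
 [ 43 148 149 133 149 203 237 240 236 239 236 239 236 239 229 153 138  93]
 [ 52 144 147 120 146 145 232 233 234 239 234 238 236 151 157 153  90 103]
 [ 61  90 148 108 149 141 238 237 239 235 239 237 238 149 147  93  85  99]
 [ 76  87 147  94 148 149 237 233 232 235 237 237 238 152 137  87  88  61]
 [ 95  85  91  97 150 150 237 238 236 238 235 238 238 156 122  90  83  61]
 [101  86  87  95 148 152 241  26  27  27 242 237 236 153 106  89 155  62]
 [103  88  87  97 145 143  32  39  41  38  28 236 239  89  84  87 148  60]]
[[100 101  98 100 101  99  97 101 100  99  99  99  99  99 101  99  98 103]
 [ 97  90 121 237 238 240 141 146 238 239 240 239 237 237 244  92  95  59]
 [ 92 135 165 151 146 148 237 237 235 238 236 239 239 238 144 238  87  72]
 [104 150 141 149 152 144 238 236 239 238 239 238 236 236 145 238 238  91]
 [ 67 151 136 147 148 242 237 234 238 236 240 239 239 237 143 238 236  95]
 [ 47 143 116 149 145 201 236 240 238 239 236 238 234 241 139 146  83  99]
 [ 50 152 140 146 149 141 235 238 235 239 239 237 236 234 153 157  88  97]
 [ 65 145 149 145 147 143 234 238 238 234 236 235 239 153 147  85  85  99]
 [ 81  86 149 144 146 144 239 236 239 239 238 235 238 154 155  84  87  59]
 [ 96  85  89 122 149 147 235 240  55 239 234 238 235 152  87  87  85  62]
 [101  89  88 104 147 152  23  34  36  28  16 236 239 155  87  85 154  60]
 [100  86  86  99 143  23  43  42  40  43  38  17 239  93  87  86 152  57]]
[(0.72, array([253., 336.]), np.int64(17491)), (0.69, array([332., 327.]), np.int64(8374))]
```

Floor is empty and bright; the second detection is spurious. Place it.

move_arm --motion '[{"x": 0, "y": 0, "z": 3, "yaw": 0}, {"x": 0, "y": 0, "z": 5, "yaw": 0}, {"x": 0, "y": 0, "z": 7, "yaw": 0}, {"x": 0, "y": 0, "z": 8, "yaw": 0}, {"x": 0, "y": 0, "z": 8.2, "yaw": 0}, {"x": 0, "y": 0, "z": 8.2, "yaw": 0}]'

```text
clock: 34.9
eef_pos: [0.4774, 0.0477, 0.0409]
tool_rot: [0.03, 1.0, 0.0, 0.001]
ft_force: [0.5, 0.3, -0.2]
grip_width: 0.0336
grasp_force: 59.9
```

move_arm --motion '[{"x": 0, "y": 0, "z": 0, "yaw": 0}, {"x": 0, "y": 0, "z": 0, "yaw": 0}, {"x": 0, "y": 0, "z": 0, "yaw": 0}, {"x": 0, "y": 0, "z": 0, "yaw": 0}, {"x": 0, "y": 0, "z": -5, "yaw": 0}, {"x": 0, "y": 0, "z": -10, "yaw": 0}, {"x": 0, "y": 0, "z": -14.7, "yaw": 0}, {"x": -1, "y": -4, "z": -14.7, "yaw": 0}, {"x": -4, "y": -9, "z": -14.7, "yaw": 0}, {"x": -7, "y": -14, "z": -14.7, "yaw": 0}, {"x": -9, "y": -19.2, "z": -14.7, "yaw": 0}, {"x": -9, "y": -19.2, "z": -14.7, "yaw": 0}, {"x": -9, "y": -19.2, "z": -14.7, "yaw": 0}]' --gripper 0.05

```text
clock: 36.52
eef_pos: [0.5544, -0.1494, 0.1868]
tool_rot: [0.031, 1.0, 0.0, -0.001]
ft_force: [-0.7, 0.5, 0.1]
grip_width: 0.0447
grasp_force: 0.0
```

Run:
```python
from h import *
o=st();print(w2b(*o["eef_pos"][:2]))
knob()
im=bot.camera("top")
for d in bot.cut_out("top","cap_1"): print(round(d["score"],2),at("top",d["centre"],.013)[:2].round(3),d["mask"].sum(),w2b(*at("top",d["centre"],.044)[:2]).round(3))
```

```text
t 36.52 p [ 0.5544 -0.1494  0.1868] q [ 0.031  1.     0.    -0.001] F [-0.7  0.5  0.1] w 0.0447 j [-0.26  0.41  0.13  1.29  0.   -0.2 ]
[ 0.0894328  -0.19287713]
t 36.52 p [ 0.5544 -0.1494  0.1868] q [ 0.031  1.     0.    -0.001] F [-0.7  0.5  0.1] w 0.0447 j [-0.26  0.41  0.13  1.29  0.   -0.2 ]
knob 0.69 [255. 326.] [ 0.0913 -0.1923] r 0.0464 deg -176.7
0.73 [0.482 0.033] 250 [ 0.005 -0.013]
0.57 [0.547 0.033] 1543 [ 0.068 -0.009]
0.53 [0.626 0.339] 239 [0.127 0.293]
```

move_arm --motion '[{"x": 0, "y": 0, "z": 4, "yaw": 0}, {"x": 0, "y": 0, "z": 7, "yaw": 0}, {"x": 0, "y": 0, "z": 8.6, "yaw": 0}, {"x": 0, "y": 0, "z": 8.6, "yaw": 0}, {"x": 0, "y": 0, "z": 8.6, "yaw": 0}]'

```text
clock: 37.35
eef_pos: [0.5559, -0.1495, 0.1027]
tool_rot: [0.03, 1.0, -0.0, 0.001]
ft_force: [0.3, -1.1, -0.7]
grip_width: 0.045
grasp_force: 0.0
```

move_arm --motion '[{"x": 0, "y": 0, "z": 0, "yaw": 0}, {"x": 0, "y": 0, "z": 0, "yaw": 0}, {"x": 0, "y": 0, "z": 0, "yaw": 0}, {"x": 0.17, "y": 1.07, "z": 0, "yaw": 0}, {"x": 0.65, "y": 2.13, "z": 0, "yaw": 0}, {"x": 1.4, "y": 3.04, "z": 0, "yaw": 0}, {"x": 2.36, "y": 3.72, "z": 0, "yaw": 0}, {"x": 3.46, "y": 4.13, "z": 0, "yaw": 0}, {"x": 4.63, "y": 4.25, "z": 0, "yaw": 0}, {"x": 5.78, "y": 4.05, "z": 0, "yaw": 0}, {"x": 6.86, "y": 3.57, "z": 0, "yaw": 0}, {"x": 7.76, "y": 2.82, "z": 0, "yaw": 0}, {"x": 8.44, "y": 1.86, "z": 0, "yaw": 0}, {"x": 8.82, "y": 0.92, "z": 0, "yaw": 0}, {"x": 8.95, "y": 0.14, "z": 0, "yaw": 0}, {"x": 8.97, "y": -0.3, "z": 0, "yaw": 0}, {"x": 8.97, "y": -0.3, "z": 0, "yaw": 0}, {"x": 8.97, "y": -0.3, "z": 0, "yaw": 0}]' --gripper -0.9

```text
clock: 39.6
eef_pos: [0.4659, -0.1473, 0.1026]
tool_rot: [0.03, 1.0, -0.001, 0.001]
ft_force: [0.2, -0.3, 8.5]
grip_width: 0.0162
grasp_force: 59.0
```

move_arm --motion '[{"x": 0, "y": 0, "z": 0, "yaw": 0}, {"x": 0, "y": 0, "z": 0, "yaw": 0}, {"x": 0, "y": 0, "z": -4, "yaw": 0}, {"x": 0, "y": 0, "z": -9, "yaw": 0}, {"x": 0, "y": 0, "z": -9, "yaw": 0}, {"x": 0, "y": 0, "z": -9, "yaw": 0}]' --gripper 0

```text
clock: 40.35
eef_pos: [0.4646, -0.1468, 0.1905]
tool_rot: [0.03, 1.0, 0.0, -0.001]
ft_force: [-0.5, 0.3, -0.7]
grip_width: 0.0429
grasp_force: 0.0
```

Run:
```python
from h import *
o=st();print(w2b(*o["eef_pos"][:2]))
knob()
bot.camera("top")
for d in bot.cut_out("top","cap_1"): print(round(d["score"],2),at("top",d["centre"],.013)[:2].round(3))
for x,y in((.62,.335),): go(x,y,.19,180)
```

```text
t 40.35 p [ 0.4646 -0.1468  0.1905] q [ 0.03   1.     0.    -0.001] F [-0.5  0.3 -0.7] w 0.0429 j [-0.31  0.24 -0.11  1.23  0.   -0.25]
[-0.0003411  -0.19576024]
t 40.35 p [ 0.4646 -0.1468  0.1905] q [ 0.03   1.     0.    -0.001] F [-0.5  0.3 -0.7] w 0.0429 j [-0.31  0.24 -0.11  1.23  0.   -0.25]
knob 0.64 [231. 603.] [-0.0121 -0.0427] r 0.1626 deg -69.4
0.53 [0.628 0.335]
shift [-1.263e+01  4.903e+01 -2.000e-02] toolx ang 176.5 yaw -3.5
```

move_arm --motion '[{"x": 0, "y": 6, "z": 0, "yaw": 0}, {"x": 0, "y": 12, "z": 0, "yaw": 0}, {"x": 0, "y": 18, "z": 0, "yaw": 0}, {"x": -1, "y": 24, "z": 0, "yaw": 0}, {"x": -3, "y": 30, "z": 0, "yaw": 0}, {"x": -6, "y": 35, "z": 0, "yaw": 0}, {"x": -8, "y": 40, "z": 0, "yaw": -3.5}, {"x": -10, "y": 45, "z": 0, "yaw": -3.5}, {"x": -10.6, "y": 49, "z": 0, "yaw": -3.5}, {"x": -10.6, "y": 49, "z": 0, "yaw": -3.5}, {"x": -10.6, "y": 49, "z": 0, "yaw": -3.5}, {"x": -10.6, "y": 49, "z": 0, "yaw": -3.5}]' --gripper 0.25

```text
clock: 42.05
eef_pos: [0.6006, 0.3342, 0.1913]
tool_rot: [0.001, 1.0, -0.0, -0.0]
ft_force: [0.0, -0.6, -0.6]
grip_width: 0.0532
grasp_force: 0.0
```

Run:
```python
from h import *
p=part("cap_1",(.013,),4,"pics/w10.png")
```

```text
t 42.05 p [0.6006 0.3342 0.1913] q [ 0.001  1.    -0.    -0.   ] F [ 0.  -0.6 -0.6] w 0.0532 j [ 0.51  0.65  0.53  1.45 -0.    0.51]
cap_1 0.71 [238. 323.] [0.6255 0.3317] rect [624.2 334.5] [36.3 37.8] 70.0
```

View pics/w10.png

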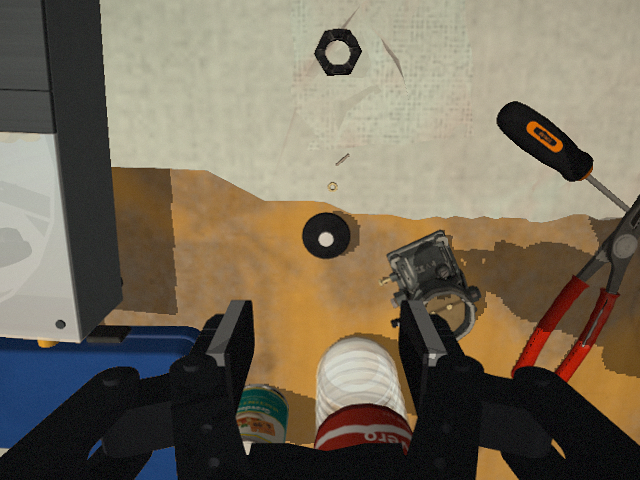

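move_arm --motion '[{"x": -1.2, "y": -0.1, "z": 5, "yaw": 0}, {"x": -2.3, "y": -0.1, "z": 10, "yaw": 0}, {"x": -2.3, "y": -0.1, "z": 14, "yaw": 0}, {"x": -2.3, "y": -0.1, "z": 17, "yaw": 0}, {"x": -2.3, "y": -0.1, "z": 18.8, "yaw": 0}, {"x": -2.3, "y": -0.1, "z": 18.8, "yaw": 0}, {"x": -2.3, "y": -0.1, "z": 18.8, "yaw": 0}]'

```text
clock: 43.02
eef_pos: [0.625, 0.335, 0.0052]
tool_rot: [-0.0, 1.0, 0.001, 0.001]
ft_force: [-0.6, -0.0, -0.1]
grip_width: 0.0535
grasp_force: 0.0
```

move_arm --motion '[{"x": 0, "y": 0, "z": 0, "yaw": 0}, {"x": 0, "y": 0, "z": 0, "yaw": 0}, {"x": 0, "y": 0, "z": 0, "yaw": 0}, {"x": 0, "y": 0, "z": 0, "yaw": 0}, {"x": 0, "y": 0, "z": 0, "yaw": 0}]' --gripper -0.5

```text
clock: 43.65
eef_pos: [0.6254, 0.3353, 0.0059]
tool_rot: [-0.0, 1.0, 0.001, 0.002]
ft_force: [-0.4, -0.2, 5.8]
grip_width: 0.0333
grasp_force: 59.4
```

Run:
```python
from h import *
o=st();go(*w2w(0,0),.041,176.5)
```

```text
t 43.65 p [0.6254 0.3353 0.0059] q [-0.     1.     0.001  0.002] F [-0.4 -0.2  5.8] w 0.0333 j [ 0.49  0.81  0.33  1.09 -0.    0.49]
shift [ 14.84 -28.66  -3.62] toolx ang -180.0 yaw 3.5
```

move_arm --motion '[{"x": 0, "y": 0, "z": -5, "yaw": 0}, {"x": 1, "y": 0, "z": -10, "yaw": 0}, {"x": 5, "y": -3, "z": -14, "yaw": 0}, {"x": 10, "y": -6, "z": -16, "yaw": 3.5}, {"x": 14.8, "y": -9, "z": -16, "yaw": 3.5}, {"x": 14.8, "y": -15, "z": -16, "yaw": 3.5}, {"x": 14.8, "y": -21, "z": -16, "yaw": 3.5}, {"x": 14.8, "y": -27, "z": -16, "yaw": 3.5}, {"x": 14.8, "y": -28.7, "z": -14, "yaw": 3.5}, {"x": 14.8, "y": -28.7, "z": -11.6, "yaw": 3.5}, {"x": 14.8, "y": -28.7, "z": -11.6, "yaw": 3.5}, {"x": 14.8, "y": -28.7, "z": -11.6, "yaw": 3.5}]'

```text
clock: 45.15
eef_pos: [0.4764, 0.0478, 0.1202]
tool_rot: [0.03, 1.0, 0.0, 0.001]
ft_force: [0.3, -0.3, -0.1]
grip_width: 0.0333
grasp_force: 60.0
```

Run:
```python
from h import *
o=st();go(*w2w(0,0),.043,176.5)
im=bot.camera("wrist");print([(round(d["score"],2),np.round(d["centre"])) for d in bot.cut_out("wrist","cap_1")])
print(cv2.cvtColor(im,6)[205:300:10,230:440:12])
```

```text
t 45.15 p [0.4764 0.0478 0.1202] q [0.03  1.    0.    0.001] F [ 0.3 -0.3 -0.1] w 0.0333 j [ 0.1   0.28 -0.25  1.04  0.    0.16]
shift [-0.04  0.08  7.72] toolx ang 176.5 yaw 0.0
[(0.89, array([328., 323.]))]
[[101  99 100 100 103 102 100 101  97 100  98 101  99  98 100  98 100  97]
 [ 94  90 126 217 237 240 135 237 240 238 243 238 238 238 242  88  87 106]
 [ 92 147 142 151 147 150 236 239 240 235 236 239 238 239 233 236 233  84]
 [149 152 136 150 149 244 235 239 235 240 237 237 236 236 226 153 241 120]
 [ 84 146 123 153 145 199 236 236 238 232 233 237 238 239 222 157 159  61]
 [ 39 144 143 147 150 141 235 234 235 236 238 236 239 156 148 151  89  86]
 [ 55  91 151 151 145 144 237 235 235 235 239 241 146 152 141  87  87  97]
 [ 75  86 149 125 150 147 235 234   6 233 234 241 215 155 131  86  85  63]
 [ 89  88  88 104 149 150  29  37  39  40  26 236 241 150 114  85  86  61]
 [103  86  85  93 141  36  45  44  44  35  42  30 235  82 103  84 155  61]]
```

move_arm --motion '[{"x": 0, "y": 0, "z": 3, "yaw": 0}, {"x": 0, "y": 0, "z": 5, "yaw": 0}, {"x": 0, "y": 0, "z": 7, "yaw": 0}, {"x": 0, "y": 0, "z": 7.8, "yaw": 0}, {"x": 0, "y": 0, "z": 7.8, "yaw": 0}, {"x": 0, "y": 0, "z": 7.8, "yaw": 0}]'

```text
clock: 46.0
eef_pos: [0.4768, 0.0477, 0.0422]
tool_rot: [0.03, 1.0, 0.0, 0.001]
ft_force: [0.3, 0.2, -0.1]
grip_width: 0.0329
grasp_force: 60.0
```

move_arm --motion '[{"x": 0, "y": 0, "z": 0, "yaw": 0}, {"x": 0, "y": 0, "z": 0, "yaw": 0}, {"x": 0, "y": 0, "z": 0, "yaw": 0}, {"x": 0, "y": 0, "z": 0, "yaw": 0}, {"x": 0, "y": 0, "z": -5, "yaw": 0}, {"x": 0, "y": 0, "z": -10, "yaw": 0}, {"x": 0, "y": 0, "z": -14.5, "yaw": 0}, {"x": 0, "y": -6, "z": -14.5, "yaw": 0}, {"x": 0, "y": -12, "z": -14.5, "yaw": 0}, {"x": 0, "y": -17, "z": -14.5, "yaw": 0}, {"x": 0, "y": -19.5, "z": -14.5, "yaw": 0}, {"x": 0, "y": -19.5, "z": -14.5, "yaw": 0}, {"x": 0, "y": -19.5, "z": -14.5, "yaw": 0}]' --gripper 0.05

```text
clock: 47.62
eef_pos: [0.4639, -0.1466, 0.1862]
tool_rot: [0.03, 1.0, 0.0, -0.0]
ft_force: [-0.0, 0.7, 0.4]
grip_width: 0.0446
grasp_force: 0.0
```

Run:
```python
from h import *
o=st();print(w2b(*o["eef_pos"][:2]))
knob()
im=bot.camera("top")
for n in("cap_1","elbow_1"):
  for d in bot.cut_out("top",n): print(round(d["score"],2),at("top",d["centre"],.013)[:2].round(3),d["mask"].sum(),w2b(*at("top",d["centre"],.044)[:2]).round(3))
```

```text
t 47.62 p [ 0.4639 -0.1466  0.1862] q [ 0.03  1.    0.   -0.  ] F [-0.   0.7  0.4] w 0.0446 j [-0.31  0.24 -0.12  1.22  0.   -0.25]
[-0.0010678  -0.19567607]
t 47.62 p [ 0.4639 -0.1466  0.1862] q [ 0.03  1.    0.   -0.  ] F [-0.   0.7  0.4] w 0.0446 j [-0.31  0.24 -0.12  1.22  0.   -0.25]
knob 0.96 [253. 326.] [-0.0004 -0.1956] r 0.0454 deg 0.7
0.55 [0.48  0.044] 273 [ 0.002 -0.002]
```

move_arm --motion '[{"x": 0, "y": 0, "z": 4, "yaw": 0}, {"x": 0, "y": 0, "z": 7, "yaw": 0}, {"x": 0, "y": 0, "z": 8.5, "yaw": 0}, {"x": 0, "y": 0, "z": 8.5, "yaw": 0}, {"x": 0, "y": 0, "z": 8.5, "yaw": 0}]'

```text
clock: 48.5
eef_pos: [0.4651, -0.1473, 0.1024]
tool_rot: [0.03, 1.0, -0.0, 0.001]
ft_force: [0.0, 1.1, 0.9]
grip_width: 0.0449
grasp_force: 0.0
```

move_arm --motion '[{"x": 0, "y": 0, "z": 0, "yaw": 0}, {"x": 0, "y": 0, "z": 0, "yaw": 0}, {"x": 0, "y": 0, "z": 0, "yaw": 0}, {"x": -0.2, "y": -1.11, "z": 0, "yaw": 0}, {"x": -0.65, "y": -2.2, "z": 0, "yaw": 0}, {"x": -1.37, "y": -3.13, "z": 0, "yaw": 0}, {"x": -2.3, "y": -3.85, "z": 0, "yaw": 0}, {"x": -3.39, "y": -4.3, "z": 0, "yaw": 0}, {"x": -4.55, "y": -4.45, "z": 0, "yaw": 0}, {"x": -5.71, "y": -4.3, "z": 0, "yaw": 0}, {"x": -6.8, "y": -3.85, "z": 0, "yaw": 0}, {"x": -7.73, "y": -3.13, "z": 0, "yaw": 0}, {"x": -8.45, "y": -2.2, "z": 0, "yaw": 0}, {"x": -8.9, "y": -1.11, "z": 0, "yaw": 0}, {"x": -9.03, "y": -0.42, "z": 0, "yaw": 0}, {"x": -9.05, "y": 0.05, "z": 0, "yaw": 0}, {"x": -9.05, "y": 0.05, "z": 0, "yaw": 0}, {"x": -9.05, "y": 0.05, "z": 0, "yaw": 0}]' --gripper -0.9

```text
clock: 50.75
eef_pos: [0.5546, -0.1523, 0.1025]
tool_rot: [0.03, 1.0, -0.0, 0.0]
ft_force: [-1.1, 1.1, 8.6]
grip_width: 0.0161
grasp_force: 58.9
```

Run:
```python
from h import *
o=st();print(w2b(*o["eef_pos"][:2]))
```

```text
t 50.75 p [ 0.5546 -0.1523  0.1025] q [ 0.03  1.   -0.    0.  ] F [-1.1  1.1  8.6] w 0.0161 j [-0.27  0.47 -0.01  1.09 -0.   -0.21]
[ 0.08986095 -0.19581495]
```

move_arm --motion '[{"x": 0, "y": 0, "z": 0, "yaw": 0}, {"x": 0, "y": 0, "z": 0, "yaw": 0}, {"x": 0, "y": 0, "z": -4, "yaw": 0}, {"x": 0, "y": 0, "z": -9, "yaw": 0}, {"x": 0, "y": 0, "z": -9, "yaw": 0}, {"x": 0, "y": 0, "z": -9, "yaw": 0}]' --gripper 0

```text
clock: 51.5
eef_pos: [0.5541, -0.1521, 0.1906]
tool_rot: [0.03, 1.0, 0.0, -0.0]
ft_force: [-0.7, -0.1, -0.6]
grip_width: 0.0429
grasp_force: 0.0
```

Run:
```python
from h import *
o=st();print(w2b(*o["eef_pos"][:2]))
knob()
im=bot.camera("top")
for n in("slot_0","cap_1","elbow_1"):
  for d in bot.cut_out("top",n): print(n,round(d["score"],2),at("top",d["centre"],.013)[:2].round(3),d["mask"].sum(),w2b(*at("top",d["centre"],.055)[:2]).round(3))
# brass colour
hsv=cv2.cvtColor(im,40);m=(hsv[...,0]>10)&(hsv[...,0]<30)&(hsv[...,1]>150)&(hsv[...,2]>100)
m[:240]=0;m[300:]=0;m[:,:320]=0;m[:,400:]=0
ys,xs=np.nonzero(m);print(len(ys),ys.mean(),xs.mean(),w2b(*at("top",(ys.mean(),xs.mean()),.060)[:2]))
go(*w2w(.115,0),.19)
```

```text
t 51.5 p [ 0.5541 -0.1521  0.1906] q [ 0.03  1.    0.   -0.  ] F [-0.7 -0.1 -0.6] w 0.0429 j [-0.27  0.41  0.14  1.3  -0.   -0.21]
[ 0.08928811 -0.1956445 ]
t 51.5 p [ 0.5541 -0.1521  0.1906] q [ 0.03  1.    0.   -0.  ] F [-0.7 -0.1 -0.6] w 0.0429 j [-0.27  0.41  0.14  1.3  -0.   -0.21]
knob 0.88 [253. 324.] [ 0.0902 -0.1967] r 0.0452 deg 177.9
slot_0 0.92 [0.479 0.043] 1392 [ 0.002 -0.002]
slot_0 0.57 [ 0.531 -0.001] 20391 [ 0.054 -0.042]
62 268.8225806451613 354.7741935483871 [0.00070712 0.00415173]
shift [-2.610e+00  1.955e+01  1.000e-02] toolx ang 176.5
```

move_arm --motion '[{"x": -2.6, "y": 5, "z": 0, "yaw": 0}, {"x": -2.6, "y": 10, "z": 0, "yaw": 0}, {"x": -2.6, "y": 15, "z": 0, "yaw": 0}, {"x": -2.6, "y": 19.5, "z": 0, "yaw": 0}, {"x": -2.6, "y": 19.5, "z": 0, "yaw": 0}, {"x": -2.6, "y": 19.5, "z": 3, "yaw": 0}, {"x": -2.6, "y": 19.5, "z": 6, "yaw": 0}, {"x": -2.6, "y": 19.5, "z": 7.5, "yaw": 0}, {"x": -2.6, "y": 19.5, "z": 7.5, "yaw": 0}, {"x": -2.6, "y": 19.5, "z": 7.5, "yaw": 0}]' --gripper -1

```text
clock: 53.05
eef_pos: [0.5931, 0.0406, 0.1174]
tool_rot: [0.031, 1.0, 0.0, 0.001]
ft_force: [0.5, -0.3, 0.4]
grip_width: 0.0001
grasp_force: 0.0
```

Run:
```python
from h import *
o=st();print(w2b(*o["eef_pos"][:2]));go(*w2w(-.034,0),.079,176.5)
```

```text
t 53.05 p [0.5931 0.0406 0.1174] q [0.031 1.    0.    0.001] F [ 0.5 -0.3  0.4] w 0.0001 j [ 0.07  0.49  0.07  1.15 -0.    0.13]
[ 0.11646484 -0.00088572]
shift [15.05  0.09  3.81] toolx ang 176.5 yaw -0.0
```

move_arm --motion '[{"x": 1.5, "y": 0, "z": 0, "yaw": 0}, {"x": 3, "y": 0, "z": 0, "yaw": 0}, {"x": 4.2, "y": 0, "z": 0, "yaw": 0}, {"x": 5.4, "y": 0, "z": 0, "yaw": 0}, {"x": 6.6, "y": 0, "z": 0, "yaw": 0}, {"x": 7.8, "y": 0, "z": 0, "yaw": 0}, {"x": 9, "y": 0, "z": 0, "yaw": 0}, {"x": 10, "y": 0, "z": 0, "yaw": 0}, {"x": 11, "y": 0, "z": 0, "yaw": 0}, {"x": 12, "y": 0, "z": 0.5, "yaw": 0}, {"x": 13, "y": 0, "z": 1.2, "yaw": 0}, {"x": 13.8, "y": 0, "z": 1.8, "yaw": 0}, {"x": 14.4, "y": 0, "z": 2.4, "yaw": 0}, {"x": 14.8, "y": 0, "z": 2.9, "yaw": 0}, {"x": 15, "y": 0, "z": 3.3, "yaw": 0}, {"x": 15.1, "y": 0, "z": 3.5, "yaw": 0}, {"x": 15.1, "y": 0, "z": 3.5, "yaw": 0}]'

```text
clock: 55.18
eef_pos: [0.4405, 0.0501, 0.0807]
tool_rot: [0.03, 1.0, -0.0, -0.001]
ft_force: [-0.1, -0.3, 0.3]
grip_width: 0.0002
grasp_force: 0.3
```

Run:
```python
from h import *
o=st();print(w2b(*o["eef_pos"][:2]));go(*w2w(-.036,0),.079,176.5)
```

```text
t 55.17 p [0.4405 0.0501 0.0807] q [ 0.03   1.    -0.    -0.001] F [-0.1 -0.3  0.3] w 0.0002 j [ 0.11  0.26 -0.39  0.92  0.    0.17]
[-0.03643679 -0.00071777]
shift [-0.04  0.07  0.17] toolx ang 176.5 yaw 0.0
```

move_arm --motion '[{"x": 0, "y": 0, "z": 0.1, "yaw": 0}, {"x": 0, "y": 0, "z": 0.2, "yaw": 0}, {"x": 0, "y": 0, "z": 0.3, "yaw": 0}, {"x": 0, "y": 0, "z": 0.3, "yaw": 0}]'

```text
clock: 55.68
eef_pos: [0.4431, 0.0501, 0.0797]
tool_rot: [0.03, 1.0, 0.0, 0.002]
ft_force: [1.0, -1.1, 7.8]
grip_width: -0.0001
grasp_force: 3.5
```

Run:
```python
from h import *
o=st()
im=bot.camera("wrist");cv2.imwrite("pics/w12.png",im)
```

```text
t 55.67 p [0.4431 0.0501 0.0797] q [0.03  1.    0.    0.002] F [ 1.  -1.1  7.8] w -0.0001 j [ 0.11  0.27 -0.39  0.91 -0.    0.17]
```

View pics/w12.png

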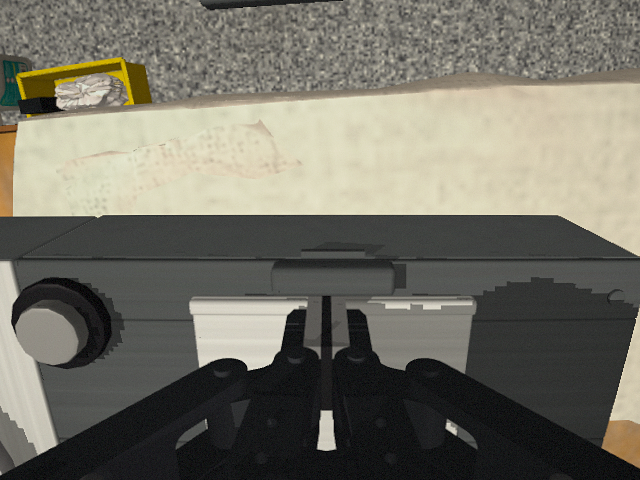

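move_arm --motion '[{"x": 0.3, "y": 0, "z": 0.1, "yaw": 0}, {"x": 0.3, "y": 0, "z": 0.2, "yaw": 0}, {"x": 0.3, "y": 0, "z": 0.2, "yaw": 0}]'

```text
clock: 56.1
eef_pos: [0.4412, 0.0503, 0.0783]
tool_rot: [0.031, 1.0, 0.0, 0.003]
ft_force: [1.9, -1.7, 10.4]
grip_width: 0.0
grasp_force: 4.8
```

move_arm --motion '[{"x": 0, "y": 0, "z": -1, "yaw": 0}, {"x": 0, "y": 0, "z": -4, "yaw": 0}, {"x": 0, "y": 0, "z": -9, "yaw": 0}, {"x": 0, "y": 6, "z": -12, "yaw": 0}, {"x": 0, "y": 12, "z": -12, "yaw": 0}, {"x": 0, "y": 18, "z": -12, "yaw": 0}, {"x": 0, "y": 24, "z": -12, "yaw": 0}, {"x": 0, "y": 30, "z": -12, "yaw": 0}, {"x": 0, "y": 30, "z": -12, "yaw": 0}, {"x": 0, "y": 30, "z": -12, "yaw": 0}]'

```text
clock: 57.35
eef_pos: [0.4557, 0.3492, 0.1954]
tool_rot: [0.03, 1.0, -0.001, -0.001]
ft_force: [0.2, -1.1, -0.0]
grip_width: 0.0001
grasp_force: 0.0
```

Run:
```python
from h import *
st();im=bot.camera("top")
cv2.imwrite("pics/t13.png",cv2.resize(im[155:315,170:500],None,fx=2.4,fy=2.4,interpolation=cv2.INTER_CUBIC))
for n in("hatch","cap_1","elbow_1","nut","crank_knob"):
  for d in bot.cut_out("top",n)[:2]: print(n,round(d["score"],2),np.round(d["centre"]),d["mask"].sum(),at("top",d["centre"],.011)[:2].round(3),w2b(*at("top",d["centre"],.112)[:2]).round(3))
```

```text
t 57.35 p [0.4557 0.3492 0.1954] q [ 0.03   1.    -0.001 -0.001] F [ 0.2 -1.1 -0. ] w 0.0001 j [ 0.65  0.41  0.15  1.31 -0.    0.71]
hatch 0.93 [271. 356.] 2138 [0.475 0.047] [-0.004  0.005]
nut 0.41 [264. 218.] 179 [0.482 0.336] [-0.013  0.268]
crank_knob 0.42 [230. 462.] 96 [ 0.567 -0.176] [ 0.092 -0.192]
```

View pics/t13.png

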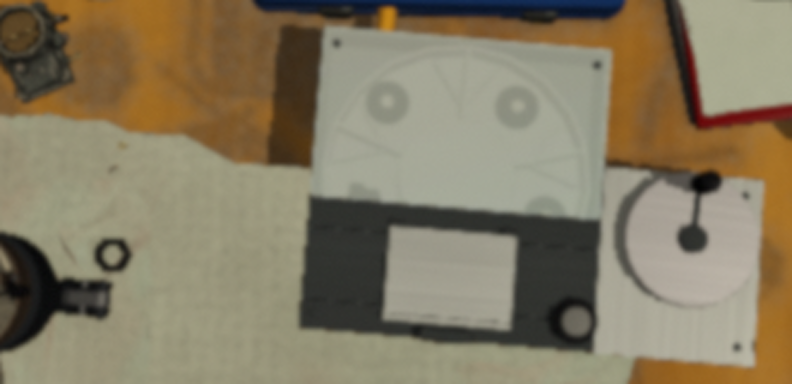

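```bash
python3 -c "
from workcell import bot
print(bot.job_done())"
```

```text
the job is handed in; nothing more can be done
None
```

The job is handed in at about 57 s: the three caps and one elbow are in separate compartments, the nozzle compartment is under the port by the crank knob (read 1–2° short of square), the hatch looks shut in the last picture (latch not sensed directly), and I left the nut alone.

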